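Hang a bin on the slat panel and put the objective canister in it

ROBOT

A 6-joint arm with a two-finger parallel gripper is mounted at the origin on the work surface. World frame = base frame: x ahead of the robot, y to its left, z up, the work surface at z = 0. Lengths are in m, angles in degrees, forces in N, time in s.
With the tool pointing down it reaches from about 0.3 to 0.75 m from the base axis. Payload 8.5 kg.
Tool frame: the origin (TCP) lies midway between the tips of the shut fingers; the grasp point (between the pads) lies 19 mm behind it (env.tcp_to_grasp is the z of the grasp point in the tool frame, in m); z points along the fingers, y is the line along which they close (so a half turn about z gives the same grasp; the last joint's range is limited). The gripper opens to 85 mm and grips with 20 to 120 N. Pads are 22 mm wide; open, the fingers measure 114 mm over their backs; the gripper's body (76 mm by 85 mm) begins 54 mm behind the grasp point. The pads swing forward as they close: fully open they stand 13 mm farther back than shut.
Start: joints at [61.69, 21.807, 74.336, -0, 83.858, -12.336], TCP at [0.151, 0.529, 0.231] pointing down, gripper open.
Joint ranges: [-178.18, 178.18], [-50.72, 133.34], [12.68, 142.11], [-81.47, 261.47], [9.98, 163.14], [-165.26, 165.26]. Speed limits (degrees/s): [136.94, 136.94, 180, 180, 180, 180].

INTERFACE

Orientations are given as a 3x3 rotation matrix whose columns are the frame's x, y, z axes.
In Python, from rig import env, imaging, job, models gives the robot as it stands. The module is installed in compiled form; this text tells all that it offers.
- The arm moves only by the tool jog_arm, never from a script. Its argument "plan" is text: rows parted by semicolons, each of 7 numbers parted by spaces: the turn, a rotation vector about the tool's x, y, z in degrees, then the shift along the tool's x, y, z in cm, then the closure in counts, from 0 (fully open) to 255 (shut). In form: rx ry rz x y z claw; .... A call has 1 to 10 rows; each row shifts and turns the commanded pose from where the row before left it, along the tool's axes as they then stand; what a row does not reach is not made up. A row lasts 1/12 s, in which the tool goes at most 41.7 mm and 7.16 degrees, less where a joint would pass 70% of its speed; a pose out of reach is approached as far as the arm can. A call with a gripper value outside its range is refused whole. The fingers move at their own pace and stop on an object; "grip_force" is the grip in N (left out, the last holds). Time passes only in rows, so rows that do not move let the fingers close. It gives the time, the measured TCP pose, the force, the opening and the grip force at its end, in the units of the state.
- env.observe(): the state, without advancing time (a new reading comes with each control period).
- imaging.get_image(name): name is "scene" or "top" or "wrist"; returns a dict with "pixels" (420x560x3 uint8, red, green, blue), "depth" (420x560 float32, m along the optical axis (not along the pixel's ray), 0 where there is no reading), "fov_y" (degrees; the focal length in pixels is half the picture's height over the tangent of half this angle, whatever the lens; pixels are square), "cx", "cy" (the principal point, pixels), "distortion" ([k1, k2, p1, p2, k3] as OpenCV has them; the pictures are not rectified), "world_from_camera" (4x4, takes a point from camera to world coordinates). Camera axes: x right, y down, z forward; pixel columns grow to the right and rows downward; lengths in m; the calibration is good to about 2 mm. A picture is of the moment at which its call begins.
- job.close_job(): hands the job in; it is judged then, once.
Trained networks look in the newest picture that a camera, given by its name, has taken for a name from the list of things; names that differ only in an ending like _2 or _b are one class to them, and where a whole thing is asked for, a point or a joint stands for the part that bears it (a point fixed in the world has none). Each returns a list of dicts, best first, with "confidence" (0 to 1); they miss things now and then, are a little off and sometimes report something else, mostly with a low value. They report only what shows in the picture. A call takes as long as a camera call.
- models.outline_of(camera, query): "region" (420x560 bool, what is visible of it) and "bbox" ([centre column, centre row, width, height] in pixels, round what is visible of it).
- models.tip_of(camera, query): "at" ([column, row] in pixels: a listed point, or the origin of a listed thing).
The state is a dict: "time_s": time; "q": joint angles; "qvel": joint speeds; "joint_efforts": joint torques, N m; "position": TCP position; "tool_rot": TCP orientation; "ft_force": force on the tool from outside, world axes, zero at the start; "wrist_torque": the same for the moment, N m; "grip_width": finger opening in m; "gripper_force": force on a finger pad.
Only numpy, scipy, OpenCV 4.12 (cv2) and the standard library are available. Lean on these libraries where they do the work, as an engineer would, in place of code of your own. Each camera call takes 0.05 s, during which the arm holds its last target. There are 200 camera calls.

TASK

Hang the empty bin from the bench in the upper groove of the slat panel, in the middle of the gap between the two bins already hanging there: tilt its lip into the groove, feeling for it without forcing, and rotate the bin down until it hangs upright with its back flush against the slats, then let go of it. Then set the objective canister upright in the hung bin, gently, and let go. Disturb nothing else.

Things in the scene. Friction and masses are not known exactly. Their poses are not given: they have to be found in the camera images.
- bin_mid (a point): Empty grey steel hang-on bin, loose on the bench: tray 70 mm deep (x), 56 wide (y), 3 mm sheet, side walls 38 high, front 31, back plate 66 high. Hold it across the side walls. This point: mid-depth, mid-width, 26 mm above its underside; x to its back, z up; outer back face at x=35 mm. About 0.22 kg. Hung and seated, this point is 35 mm in front of the slats, 36 mm below the groove's true lower edge.
- bin_lip (a point): Top of the bin's hook, mid-thickness, mid-width; bin's axes; at (42.5, 0, 58) mm from bin_mid. The hook is 50 mm wide: a level 4 mm web leaves the back plate's top (underside at z=36 mm from bin_mid, back to x=44.5), then a 4 mm upright lip (x=40.5 to 44.5, top at z=58). With the bin's front raised 40 to 50 degrees the lip slants into the mouth; lowering the front swings it up behind the upper slat.
- panel_groove (a point): Upper groove of the slat panel: on the slats' front plane, mid-length, NOMINAL height of the groove's lower edge (200 mm). x level into the panel, y along the groove, z up. The slat profile slides up and down its uprights and is clamped by hand: its true height is up to 15 mm above or below this point, which does not show it; find it by touch. Front plane exact. Mouth: 14 mm high from its true lower edge up.
- panel: Aluminium slat panel, 460 mm long, fixed on two uprights; origin on the bench under panel_groove, same axes, faces -x. Slats are 4 mm plates; behind the upper groove's mouth a cavity reaches x=24 mm deep, 35 mm below and 38 mm above the lower edge. Upper slat 14 to 38 mm above that edge, panel top at 42 mm. Slat below it 66 mm high; a second groove 80 mm lower is not used.
- canister_mid (a point): The objective canister, loose, upright on the bench: plain grey cylinder 38 mm across, 80 mm tall, with a black screw lid; this point is on its axis at mid-height (40 mm above its foot); z up. Mass about 0.16 kg. It changes places with the bottle and the jar.
- bin_left (a joint): Place along the groove of a like bin with a slide box and a carton (up to 78 mm above its underside) that hangs seated in the upper groove: at 0 its middle is 125 mm to the +y side of panel_groove, positive further to +y (m). It slides if pushed. Leave alone.
- bin_right (a joint): The same for a like bin with brushes and pens (up to 88 mm above its underside): at 0 its middle is 125 mm to the -y side of panel_groove, positive towards +y (m). It slides if pushed. Leave alone.
- oil: Small amber bottle, 32 mm across, 78 mm tall; origin under its centre. Leave alone.
- jar: White jar, 52 mm across, 52 mm tall; origin under its centre. Leave alone.
- slidebox: Flat grey slide box, 97 x 84 x 36 mm; origin under its centre. Leave alone.
- dishes: Stack of three dishes, 92 mm across, 41 mm tall; origin under its centre. Leave alone.
- driver: Screwdriver lying on the bench, 150 mm long; x along it. Leave alone.
- marker: Thick black marker pen lying on the bench, 145 mm long; x along it. Leave alone.

How it is judged (in metres and radians):
On the way:
1. the bin hangs seated in the upper groove, flush and upright, let go (x of bin_mid in the frame of panel_groove between -0.039 and -0.031 m and z of bin_mid in the frame of panel_groove between -0.054 and -0.018 m and y of bin_mid in the frame of panel_groove between -0.03 and 0.03 m and angle between bin_mid's own z axis and vertical below 0.08 rad and angle between the x axis of bin_mid and the x axis of panel_groove, either way round below 0.1 rad and linear speed of bin below 0.02 m/s and angular speed of bin below 0.2 rad/s and contact force between bin and the fingers below 0.1 N), for 0.3 s.
At the end, for the whole second after the job is handed in: Bin hangs in the upper groove: back within 4 mm of the slats, upright within 0.08 rad, square within 0.1 rad, within 30 mm of the panel's middle, at the groove's height (9 mm). Canister stands on its floor, upright within 0.12 rad. Both released, at rest (x of bin_mid in the frame of panel_groove between -0.039 and -0.031 m and z of bin_mid in the frame of panel_groove between -0.054 and -0.018 m and y of bin_mid in the frame of panel_groove between -0.03 and 0.03 m and angle between bin_mid's own z axis and vertical below 0.08 rad and angle between the x axis of bin_mid and the x axis of panel_groove, either way round below 0.1 rad and linear speed of each of bin, canister below 0.02 m/s and angular speed of each of bin, canister below 0.2 rad/s and x of canister_mid in the frame of bin_mid between -0.02 and 0.02 m and y of canister_mid in the frame of bin_mid between -0.012 and 0.012 m and z of canister_mid in the frame of bin_mid between 0.012 and 0.022 m and angle between canister_mid's own z axis and vertical below 0.12 rad); the robot touches nothing.
It fails at once if the bin is pressed on the panel with more than 30 N (contact force between bin and panel above 30 N).
It fails at once if the canister hits or is pressed on the bin with more than 30 N (contact force between canister and bin above 30 N).
It fails at once if the robot pushes the panel with more than 15 N (contact force between any of the arm, the fingers and panel above 15 N).
It fails at once if another thing is shifted by more than 20 mm (distance of any of oil, jar, slidebox, dishes, driver, marker from where it was at the start of the episode above 0.02 m).
It fails at once if a hanging bin is pushed along the groove, past 95 or 155 mm from the middle (value of joint any of bin_left, bin_right above 0.03 m or value of joint any of bin_left, bin_right below -0.03 m).
It also fails if it takes over 72 s, if anything falls off the work surface, if the arm or the gripper's body presses on something with over 40 N, if the wrist force passes 120 N, or if a joint passes its speed limit or range.

## Working session

There is one attempt and no reset: what is moved stays moved. The work goes in short steps, Python scripts to look and compute and a tool call to move; the robot and the scene stay as the last step left them, time stands still between calls to the robot, and variables do not carry over. Pictures are saved under pics/ and viewed, at most 10 in all, crops included, and the job is handed in when it is done.

Besides the shell and the picture viewer there is one more tool, called after "Request:" by a JSON object that holds its "api" and its "payload". jog_arm: Moves the arm, as the interface text tells. Its arguments: {"type":"object","properties":{"plan":{"type":"string"},"grip_force":{"type":"number"}},"required":["plan"]}

```bash
mkdir -p pics; cat > h.py <<'E'
import numpy as np, cv2
from rig import env, imaging, job, models
def K(im):
    h=im['pixels'].shape[0]; f=h/2/np.tan(np.radians(im['fov_y'])/2)
    return np.array([[f,0,im['cx']],[0,f,im['cy']],[0,0,1.]])
def cloud(im,mask):
    r,c=np.nonzero(mask&(im['depth']>0)); d=im['depth'][r,c]
    u=cv2.undistortPoints(np.stack([c,r],1).astype(float)[:,None],K(im),np.array(im['distortion']))[:,0]
    p=np.c_[u*d[:,None],d]; T=np.array(im['world_from_camera'])
    return p@T[:3,:3].T+T[:3,3]
def save(im,n): cv2.imwrite('pics/'+n+'.png',im['pixels'][:,:,::-1])
E
python3 - <<'E'
from h import *
np.set_printoptions(precision=4,suppress=True)
s=env.observe(); print(s['tool_rot'],s['ft_force'],env.tcp_to_grasp)
ims=[]
for cam in ['top','scene']:
    im=imaging.get_image(cam); ims.append(im['pixels']); print(cam,np.array(im['world_from_camera']),im['fov_y'])
    for q in ['bin_mid','canister_mid','panel','oil','jar','slidebox','dishes','driver','marker','bin_left','bin_right']:
        o=models.outline_of(cam,q)[:2]
        for x in o:
            p=cloud(im,x['region'])
            if len(p): print(q,round(x['confidence'],2),np.round(x['bbox']),'med',np.median(p,0),'lo',np.percentile(p,2,axis=0),'hi',np.percentile(p,98,axis=0))
    for q in ['bin_mid','bin_lip','canister_mid','panel_groove']:
        for x in models.tip_of(cam,q)[:1]: print('tip',q,x)
    save(im,cam+'0')
E
```

```text
[[-0.9614  0.2752 -0.0007]
 [ 0.2752  0.9614 -0.0013]
 [ 0.0003 -0.0015 -1.    ]] [-0.5787 -0.5392 -0.4308] -0.0187
top [[ 0.0058 -0.9942  0.1071  0.5058]
 [-0.9994 -0.0094 -0.0336  0.0948]
 [ 0.0345 -0.1068 -0.9937  1.175 ]
 [ 0.      0.      0.      1.    ]] 55.05263317987721
bin_mid 0.73 [296. 255.  29.  26.] med [0.5089 0.0127 0.0039] lo [ 0.4779 -0.023  -0.0032] hi [0.5398 0.0572 0.0831]
canister_mid 0.57 [211. 273.  14.  18.] med [0.4649 0.2504 0.0777] lo [0.448  0.2373 0.0139] hi [0.4823 0.2689 0.0826]
panel 0.87 [408. 210. 103. 181.] med [ 0.6103 -0.2522  0.2061] lo [ 0.4051 -0.3388  0.0705] hi [ 0.824  -0.1529  0.2506]
oil 0.41 [201. 224.  12.  10.] med [0.5882 0.2799 0.0523] lo [0.5765 0.2703 0.0136] hi [0.6043 0.2951 0.0793]
jar 0.58 [167. 263.  17.  15.] med [0.478  0.3706 0.0499] lo [0.4586 0.3536 0.0115] hi [0.5    0.3937 0.0541]
slidebox 0.73 [295. 256.  32.  22.] med [0.5089 0.0151 0.0037] lo [ 0.48   -0.0198 -0.0025] hi [0.5374 0.0543 0.0797]
slidebox 0.68 [259. 181.  27.  32.] med [0.7196 0.1249 0.0354] lo [0.6763 0.0844 0.0011] hi [0.7702 0.165  0.0407]
dishes 0.68
[... 2379 characters left out ...]
9. 136.  32.  34.] med [ 0.4966 -0.2472  0.1772] lo [ 0.4503 -0.2937  0.1464] hi [ 0.5221 -0.2123  0.2234]
bin_left 0.63 [159. 194.  45.  40.] med [ 0.7451 -0.1699  0.1909] lo [ 0.6995 -0.2162  0.1472] hi [ 0.7671 -0.1377  0.2246]
bin_right 0.91 [211. 137.  30.  30.] med [ 0.4972 -0.2466  0.1766] lo [ 0.4542 -0.2895  0.1498] hi [ 0.5204 -0.212   0.219 ]
bin_right 0.42 [260. 296.  53.  55.] med [0.7312 0.1295 0.0363] lo [0.677  0.0831 0.0027] hi [0.7715 0.165  0.0396]
tip bin_mid {'at': [281.1, 222.0], 'confidence': 0.85}
tip bin_lip {'at': [269.4, 198.2], 'confidence': 0.9}
tip canister_mid {'at': [364.0, 248.8], 'confidence': 0.87}
tip panel_groove {'at': [176.1, 151.3], 'confidence': 0.56}
```

```bash
python3 - <<'E'
from h import *
np.set_printoptions(precision=4,suppress=True)
im=imaging.get_image('scene')
a=cv2.resize(im['pixels'][90:330,120:440],(800,600),interpolation=cv2.INTER_CUBIC); cv2.imwrite('pics/s1.png',a[:,:,::-1])
# panel plane
R=models.outline_of('scene','panel')[0]['region']
P=cloud(im,cv2.erode(R.astype(np.uint8),np.ones((3,3)))>0)
ys=[]
best=None
P2=P[(P[:,2]>0.10)&(P[:,2]<0.24)]
rng=np.random.default_rng(0)
# vertical plane RANSAC in xy
for _ in range(2000):
    a,b=P2[rng.integers(len(P2),size=2),:2]
    d=b-a
    if np.linalg.norm(d)<.1: continue
    n=np.array([-d[1],d[0]])/np.linalg.norm(d); k=np.abs((P2[:,:2]-a)@n)<.002
    if best is None or k.sum()>best.sum(): best=k
Q=P2[best]; c=Q[:,:2].mean(0); u,s,vt=np.linalg.svd(Q[:,:2]-c,full_matrices=False); n=vt[1]; n=-n if n[1]>0 else n
t=np.array([-n[1],n[0]])  # y = z x x
print('n',n,'ang',np.degrees(np.arctan2(n[1],n[0])),'c',c,len(Q),'offset',n@c,'std',s[1]/len(Q)**.5)
tt=P[:,:2]@t; dd=P[:,:2]@n-n@c
k=np.abs(dd)<.01
print('extent t',np.percentile(tt[k],[0,.5,50,99.5,100]), 'z of front pts',np.percentile(P[k,2],[0,1,99,100]))
h,e=np.histogram(P[np.abs(dd)<.003,2],bins=np.arange(0.0,.27,.005)); print(dict(zip(np.round(e,3),h)))
for q in ['bin_left','bin_right']:
    p=cloud(im,models.outline_of('scene',q)[0]['region']); print(q,np.percentile(p[:,:2]@t,[1,5,50,95,99]),np.percentile(p[:,:2]@n-n@c,[1,99]))
# bin points
for cam in ['scene','top']:
    if cam=='top': im=imaging.get_image('top')
    R=models.outline_of(cam,'bin_mid')[0]['region']; b=cloud(im,R); b=b[b[:,2]>.06]
    print(cam,'bin high pts',b)
E
```

```text
n [ 0.2874 -0.9578] ang -73.29521295624261 c [ 0.6581 -0.2364] 2714 offset 0.415555728377055 std 0.0008987802076389189
extent t [0.2897 0.2991 0.5527 0.7448 0.7458] z of front pts [0.0662 0.0724 0.2504 0.2521]
{np.float64(0.0): np.int64(0), np.float64(0.005): np.int64(0), np.float64(0.01): np.int64(0), np.float64(0.015): np.int64(0), np.float64(0.02): np.int64(0), np.float64(0.025): np.int64(0), np.float64(0.03): np.int64(0), np.float64(0.035): np.int64(0), np.float64(0.04): np.int64(0), np.float64(0.045): np.int64(0), np.float64(0.05): np.int64(0), np.float64(0.055): np.int64(0), np.float64(0.06): np.int64(0), np.float64(0.065): np.int64(22), np.float64(0.07): np.int64(65), np.float64(0.075): np.int64(80), np.float64(0.08): np.int64(107), np.float64(0.085): np.int64(92), np.float64(0.09): np.int64(100), np.float64(0.095): np.int64(103), np.float64(0.1): np.int64(87), np.float64(0.105): np.int64(99), np.float64(0.11): np.int64(87), np.float64(0.115): np.int64(98), np.float64(0.12): np.int64(88), np.float64(0.125): np.int64(109), np.float64(0.13): np.int64(0), np.float64(0.135): np.in
[... 5943 characters left out ...]
 0.5062 -0.0205  0.0747]
 [ 0.5062 -0.022   0.0865]
 [ 0.5034 -0.0132  0.0655]
 [ 0.5034 -0.0161  0.0638]
 [ 0.5034 -0.0185  0.0674]
 [ 0.5035 -0.0213  0.067 ]
 [ 0.5035 -0.0223  0.0838]
 [ 0.5035 -0.0248  0.0859]
 [ 0.5007 -0.0135  0.0629]
 [ 0.5007 -0.0158  0.0669]
 [ 0.5007 -0.0187  0.066 ]
 [ 0.5007 -0.0211  0.0693]
 [ 0.5008 -0.0225  0.0822]
 [ 0.5008 -0.0248  0.0859]
 [ 0.498  -0.0157  0.0685]
 [ 0.4979 -0.0191  0.062 ]
 [ 0.4979 -0.0218  0.0622]
 [ 0.4981 -0.0228  0.0792]
 [ 0.4981 -0.0252  0.0822]
 [ 0.4952 -0.0159  0.066 ]
 [ 0.4952 -0.0188  0.0644]
 [ 0.4952 -0.0217  0.0633]
 [ 0.4953 -0.0232  0.0754]
 [ 0.4925 -0.0159  0.0665]
 [ 0.4924 -0.0193  0.0601]
 [ 0.4897 -0.0159  0.0661]]
```

View pics/s1.png

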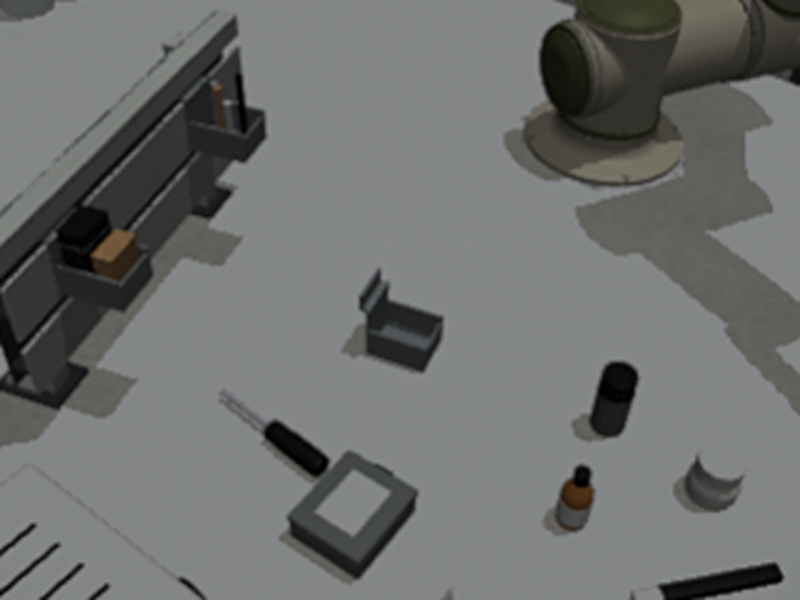

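```bash
cat >> h.py <<'E'
from scipy.spatial.transform import Rotation as Ro
np.set_printoptions(precision=4,suppress=True)
n=np.array([.2874,-.9578,0]);t=np.array([.9578,.2874,0]);Z=np.array([0,0,1.])
def rot(a,n=n,t=t):
    a=np.radians(a); z=np.sin(a)*n-np.cos(a)*Z
    return np.c_[np.cross(t,z),t,z]
def delta(Rt,pt):
    s=env.observe(); R=np.array(s['tool_rot']); p=np.array(s['position'])
    rv=Ro.from_matrix(R.T@Rt).as_rotvec(degrees=True)
    print('t',s['time_s'],'pos',p,'F',np.array(s['ft_force']),'grip',s['grip_width'],s['gripper_force'],'q',np.array(s['q']))
    print('rotvec',rv,'shift in target axes cm',Rt.T@(pt-p)*100,'in present axes',R.T@(pt-p)*100)
E
python3 - <<'E'
from h import *
from scipy.optimize import least_squares
B={};C={}
for cam in ['scene','top']:
    im=imaging.get_image(cam)
    R=models.outline_of(cam,'bin_mid')[0]['region']; B[cam]=cloud(im,cv2.dilate(R.astype(np.uint8),np.ones((3,3)))>0)
    R=models.outline_of(cam,'canister_mid')[0]['region']; C[cam]=cloud(im,R)
    if cam=='top':
        R=models.outline_of(cam,'panel')[0]['region']; P=cloud(im,R)
        tt=P@t;dd=P@n-.4156
        k=(P[:,2]>.24)&(np.abs(dd)<.06); print('panel top pts n-range',np.percentile(dd[k],[1,5,50,95,99]),'t',np.percentile(tt[k],[0,1,99,100]),np.median(P[k,2]))
for cam,b in list(B.items())+[('both',np.r_[B['scene'],B['top']])]:
    k=(b[:,2]>.02)&(b[:,2]<.06)
    r=cv2.minAreaRect((b[k,:2]*1000).astype(np.float32)); print(cam,'rect',r)
    l=b[(b[:,2]>.078)]; c=l.mean(0); v=np.linalg.svd(l[:,:2]-c[:2])[2][0]; print(' lip',c,np.degrees(np.arctan2(v[1],v[0])),len(l),'ext',np.percentile((l[:,:2]-c[:2])@v,[0,100]), 'n-range vs rect', np.percentile(l@n,[5,95]), np.percentile(b[k]@n,[1,99]),np.percentile(b[k]@t,[1,99]))
    f=b[(b[:,2]<.012)&(b[:,2]>0.0)]; 
for cam,c in C.items():
    c=c[(c[:,2]>.02)]
    top=c[c[:,2]>.074]; print(cam,'can top c',top.mean(0),cv2.minEnclosingCircle((top[:,:2]*1000).astype(np.float32)))
    s=c[c[:,2]<.074] 
    if len(s)>10: print(least_squares(lambda x:np.hypot(*(s[:,:2]-x).T)-.019,[.465,.252],loss='soft_l1',f_scale=.002).x,len(s))
E
```

```text
panel top pts n-range [0.0007 0.0016 0.0138 0.0276 0.0293] t [0.2849 0.2904 0.7391 0.7441] 0.24809751813865094
scene rect ((506.3718566894531, 21.59990692138672), (61.44871520996094, 69.68382263183594), 13.3803129196167)
 lip [ 0.5195 -0.0196  0.0831] 13.32052016717071 35 ext [-0.0249  0.0224] n-range vs rect [0.1656 0.171 ] [0.0904 0.1604] [0.4628 0.5222]
top rect ((509.0347900390625, 19.241256713867188), (55.80024719238281, 75.07905578613281), 13.706303596496582)
 lip [ 0.5181 -0.0195  0.0829] -165.9273028923978 29 ext [-0.0238  0.0233] n-range vs rect [0.1656 0.1697] [0.0898 0.1589] [0.4644 0.522 ]
both rect ((507.0364990234375, 18.80168914794922), (61.58150100708008, 75.09849548339844), 13.819573402404785)
 lip [ 0.5189 -0.0195  0.083 ] 13.587433988130016 64 ext [-0.0243  0.0231] n-range vs rect [0.1655 0.1708] [0.0901 0.1604] [0.4628 0.5222]
scene can top c [0.4669 0.257  0.0803] ((464.39373779296875, 256.0140686035156), 19.16376304626465)
[0.4628 0.2557] 211
top can top c [ 0.6102 -0.251   0.1984] ((615.4488525390625, -258.36395263671875), 230.9423065185547)
[ 0.5987 -0.255 ] 101
```

```bash
cat >> h.py <<'E'
def bingrasp(back):
    b=np.radians(13.6); tb=np.array([np.cos(b),np.sin(b),0]); nb=np.array([np.sin(b),-np.cos(b),0])
    R=rot(45,nb,tb); g=np.array([.508,.0215,.029])+R[:,2]*(.0227-back)
    return R,g
E
python3 -c "
from h import *
delta(*bingrasp(.10))"
```

```text
t 2.3 pos [0.1514 0.5288 0.2313] F [-0.2787 -0.3131  0.059 ] grip 0.08574841483939032 0.0 q [ 61.6902  21.8086  74.3348  -0.0008  83.8577 -12.3351]
rotvec [ 23.6801 -40.6661  57.1712] shift in target axes cm [-26.4869  22.7362  47.3678] in present axes [-45.5489 -34.1973  14.7662]
```

Request:
{"api": "jog_arm", "payload": {"plan": "0 0 0 -3 -2.4 0 0;0 0 0 -3 -2.4 0 0;0 0 0 -3 -2.4 0 0;0 0 0 -3 -2.4 0 0;0 0 0 -3 -2.4 0 0;0 0 0 -3 -2.4 0 0;0 0 0 -3 -2.4 0 0;2.15 -3.7 5.2 0 0 0 0;2.15 -3.7 5.2 0 0 0 0;2.15 -3.7 5.2 0 0 0 0"}}

```text
time_s: 3.13
position: [0.3082, 0.3082, 0.2318]
tool_rot: [[-0.833, 0.537, 0.133], [0.513, 0.839, -0.181], [-0.209, -0.083, -0.974]]
ft_force: [-1.6, -0.6, -0.4]
grip_width: 0.0854
gripper_force: 0.0
```

Request:
{"api": "jog_arm", "payload": {"plan": "2.15 -3.7 5.2 0 0 0 0;2.15 -3.7 5.2 0 0 0 0;2.15 -3.7 5.2 0 0 0 0;2.15 -3.7 5.2 0 0 0 0;2.15 -3.7 5.2 0 0 0 0;2.15 -3.7 5.2 0 0 0 0;2.15 -3.7 5.2 0 0 0 0;2.15 -3.7 5.2 0 0 0 0;0 0 0 0 0 0 0;0 0 0 0 0 0 0"}}

```text
time_s: 3.97
position: [0.3071, 0.3098, 0.2307]
tool_rot: [[-0.169, 0.971, 0.167], [0.687, 0.238, -0.686], [-0.706, -0.001, -0.708]]
ft_force: [0.1, -0.4, -0.8]
grip_width: 0.0855
gripper_force: 0.0
```

```bash
python3 -c "
from h import *
delta(*bingrasp(.10))"
```

```text
t 3.9667 pos [0.3071 0.3098 0.2307] F [ 0.0731 -0.4434 -0.7839] grip 0.08553667418889106 0.0 q [ 49.2493  25.9471  80.8726 -35.804  100.8714  37.4384]
rotvec [ 0.0493 -0.0578  0.1684] shift in target axes cm [-8.8917 12.7462 29.6856] in present axes [-8.959  12.6945 29.6875]
```

Request:
{"api": "jog_arm", "payload": {"plan": "0 0 0 -2.2 3.2 0 0;0 0 0 -2.2 3.2 0 0;0 0 0 -2.2 3.2 0 0;0 0 0 -2.2 3.1 0 0;0 0 0 0 0 4 0;0 0 0 0 0 4 0;0 0 0 0 0 4 0;0 0 0 0 0 4 0;0 0 0 0 0 4 0;0 0 0 0 0 4 0"}}

```text
time_s: 4.8
position: [0.485, 0.1126, 0.1238]
tool_rot: [[-0.167, 0.971, 0.169], [0.689, 0.238, -0.685], [-0.705, 0.002, -0.709]]
ft_force: [1.8, -0.9, 0.4]
grip_width: 0.0854
gripper_force: 0.0
```

Request:
{"api": "jog_arm", "payload": {"plan": "0 0 0 0 0 2.8 0;0 0 0 0 0 2.6 0;0 0 0 0 0 0 0;0 0 0 0 0 0 0"}}

```text
time_s: 5.13
position: [0.4939, 0.0761, 0.0862]
tool_rot: [[-0.166, 0.972, 0.166], [0.688, 0.235, -0.687], [-0.706, -0.0, -0.708]]
ft_force: [-1.2, -0.1, -0.0]
grip_width: 0.0852
gripper_force: 0.0
```

```bash
python3 -c "
from h import *
delta(*bingrasp(.10));delta(*bingrasp(.0))
im=imaging.get_image('wrist');save(im,'w1')
for q in ['bin_mid','bin_lip']: print(models.tip_of('wrist',q)[:1])
o=models.outline_of('wrist','bin_mid')[0];b=cloud(im,o['region'])
l=b[b[:,2]>.078];print(o['confidence'],len(l))
if len(l)>5:
  c=l.mean(0);v=np.linalg.svd(l[:,:2]-c[:2],full_matrices=False)[2][0];print(c,np.degrees(np.arctan(v[1]/v[0])))
k=(b[:,2]>.02)&(b[:,2]<.06)
print(cv2.minAreaRect((b[k,:2]*1000).astype(np.float32)))
"
```

```text
t 5.1333 pos [0.4939 0.0761 0.0862] F [-1.1622 -0.0665 -0.0361] grip 0.08515734997759399 0.0 q [ 16.1411  34.3016  95.9773 -51.5496  64.3145  32.247 ]
rotvec [-0.0177 -0.0515 -0.0126] shift in target axes cm [0.0576 0.0877 0.2975] in present axes [0.0573 0.0878 0.2976]
t 5.1333 pos [0.4939 0.0761 0.0862] F [-1.1622 -0.0665 -0.0361] grip 0.08515734997759399 0.0 q [ 16.1411  34.3016  95.9773 -51.5496  64.3145  32.247 ]
rotvec [-0.0177 -0.0515 -0.0126] shift in target axes cm [ 0.0576  0.0877 10.2975] in present axes [ 0.0483  0.0909 10.2976]
[{'at': [282.9, 208.9], 'confidence': 0.71}]
[{'at': [284.5, 297.2], 'confidence': 0.86}]
0.57 418
[ 0.5164 -0.0169  0.0807] 13.823708830091425
((505.97509765625, 24.124732971191406), (55.47697830200195, 71.78817749023438), 13.82036018371582)
```

View pics/w1.png

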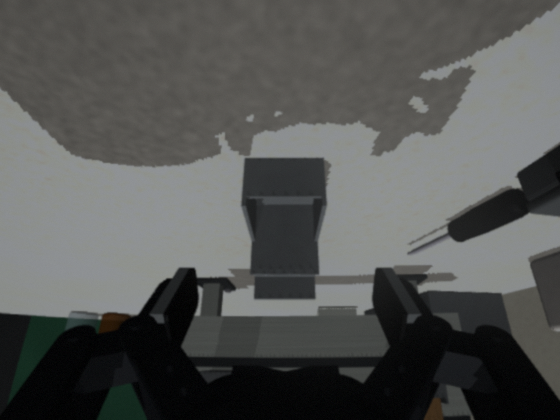

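Request:
{"api": "jog_arm", "payload": {"plan": "0 0 0 0 0 3 0;0 0 0 0 0 3 0;0 0 0 0 0 2.2 0;0 0 0 0 0 1.2 0;0 0 0 0 0 0.7 0;0 0 0 0 0 0 0;0 0 0 0 0 0 60;0 0 0 0 0 0 255;0 0 0 0 0 0 255;0 0 0 0 0 0 255", "grip_force": 40}}

```text
time_s: 6.17
position: [0.5112, 0.0081, 0.0154]
tool_rot: [[-0.165, 0.972, 0.169], [0.687, 0.236, -0.687], [-0.708, 0.002, -0.707]]
ft_force: [-2.9, 3.6, 6.2]
grip_width: 0.0554
gripper_force: 43.4
```

Request:
{"api": "jog_arm", "payload": {"plan": "0 0 0 0 0 0 255;0 0 0 0 0 0 255;0 0 0 0 0 0 255"}}

```text
time_s: 6.42
position: [0.5111, 0.0081, 0.0154]
tool_rot: [[-0.165, 0.972, 0.169], [0.687, 0.236, -0.687], [-0.708, 0.002, -0.707]]
ft_force: [-2.5, 4.4, 7.5]
grip_width: 0.0555
gripper_force: 43.4
```

```bash
python3 -c "
from h import *
delta(*bingrasp(.0))
im=imaging.get_image('wrist');save(im,'w2')
"
```

```text
t 6.4167 pos [0.5111 0.0081 0.0154] F [-2.4878  4.4141  7.487 ] grip 0.05547749401088231 43.386048674583435 q [  8.0753  40.89   100.6593 -61.3789  53.3295  39.7145]
rotvec [ 0.1356  0.0392 -0.0612] shift in target axes cm [0.0127 0.0093 0.3338] in present axes [0.0129 0.0085 0.3339]
```

View pics/w2.png

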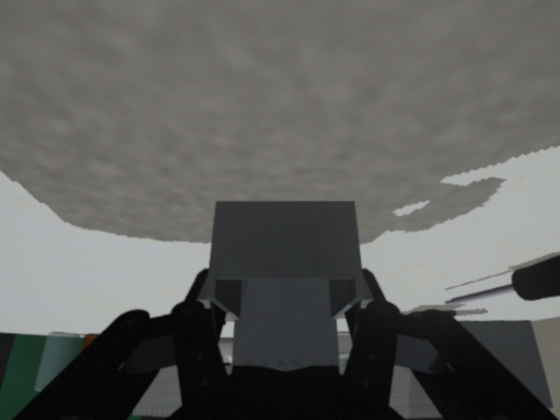

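```bash
cat > clr.py <<'E'
import numpy as np
def rect(x0,x1,z0,z1,s=.5):
    X,Zz=np.meshgrid(np.linspace(x0,x1,int((x1-x0)/s)+2),np.linspace(z0,z1,int((z1-z0)/s)+2)); return np.c_[X.ravel(),Zz.ravel()]
B=np.r_[rect(32,35,-26,40),rect(35,44.5,36,40),rect(40.5,44.5,36,58)]-[35,36]
S=[(0,4,14,38),(0,4,-66,0),(-1,28,38,42),(24,28,-35,42)]
def clear(th,c):
    a=np.radians(th); P=np.c_[B[:,0]*np.cos(a)+B[:,1]*np.sin(a),-B[:,0]*np.sin(a)+B[:,1]*np.cos(a)]+c
    m=99
    for x0,x1,z0,z1 in S:
        dx=np.maximum(x0-P[:,0],P[:,0]-x1);dz=np.maximum(z0-P[:,1],P[:,1]-z1)
        d=np.where((dx>0)&(dz>0),np.hypot(dx,dz),np.maximum(dx,dz)); m=min(m,d.min())
    return m
if __name__=='__main__':
    for th in [50,45,40,35,30,25,20,15,10,5,0]:
        g=[(clear(th,np.array([x,z])),x,z) for x in np.arange(-8,3,.5) for z in np.arange(-1,16,.5)]
        b=max(g); ok=[q for q in g if q[0]>0]
        print(th,'best',[round(float(v),2) for v in b],'feasible n',len(ok), 'x rng',min(q[1] for q in ok) if ok else 0,'per x:',{float(x):(round(max((q[0],q[2]) for q in g if q[1]==x)[0],1),float(max((q[0],q[2]) for q in g if q[1]==x)[1])) for x in [-6,-5,-4,-3,-2,-1,0]})
E
python3 clr.py
```

```text
50 best [2.46, -5.5, 10.0] feasible n 189 x rng -8.0 per x: {-6.0: (np.float64(2.2), 9.5), -5.0: (np.float64(2.4), 10.0), -4.0: (np.float64(2.0), 9.5), -3.0: (np.float64(1.5), 9.0), -2.0: (np.float64(1.1), 8.5), -1.0: (np.float64(1.1), 8.0), 0.0: (np.float64(1.0), 8.0)}
45 best [2.36, -4.5, 9.5] feasible n 212 x rng -8.0 per x: {-6.0: (np.float64(2.0), 9.0), -5.0: (np.float64(2.3), 9.5), -4.0: (np.float64(2.3), 9.0), -3.0: (np.float64(1.8), 8.5), -2.0: (np.float64(1.5), 8.0), -1.0: (np.float64(1.6), 7.5), 0.0: (np.float64(1.7), 7.0)}
40 best [2.41, 0.0, 6.5] feasible n 244 x rng -8.0 per x: {-6.0: (np.float64(1.7), 8.0), -5.0: (np.float64(2.2), 8.5), -4.0: (np.float64(2.4), 9.0), -3.0: (np.float64(2.1), 8.5), -2.0: (np.float64(1.9), 8.0), -1.0: (np.float64(2.1), 7.0), 0.0: (np.float64(2.4), 6.5)}
35 best [2.91, 0.5, 6.0] feasible n 249 x rng -8.0 per x: {-6.0: (np.float64(1.3), 7.0), -5.0: (np.float64(1.9), 7.5), -4.0: (np.float64(2.4), 8.0), -3.0: (np.float64(2.6), 8.0), -2.0: (np.float64(2.5), 7.5), -1.0: (np.float64(2.5), 6.5), 0.0: (np.float64(2.6), 6.0)}
30 best [3.06, -2.0, 7.0
[... 1176 characters left out ...]
 -4.0: (np.float64(-0.1), 1.5), -3.0: (np.float64(0.7), 2.0), -2.0: (np.float64(1.5), 3.0), -1.0: (np.float64(2.0), 6.0), 0.0: (np.float64(1.4), 8.5)}
5 best [1.35, -1.0, 4.5] feasible n 110 x rng -2.5 per x: {-6.0: (np.float64(-2.0), 2.5), -5.0: (np.float64(-2.0), 4.0), -4.0: (np.float64(-1.1), -0.5), -3.0: (np.float64(-0.2), 0.5), -2.0: (np.float64(0.6), 1.5), -1.0: (np.float64(1.4), 4.5), 0.0: (np.float64(0.8), 9.0)}
0 best [0.5, -0.5, 9.5] feasible n 38 x rng -1.0 per x: {-6.0: (np.float64(-1.8), 11.5), -5.0: (np.float64(-1.8), 11.5), -4.0: (np.float64(-1.9), 15.5), -3.0: (np.float64(-1.5), 11.5), -2.0: (np.float64(-0.5), 10.5), -1.0: (np.float64(0.5), 9.5), 0.0: (np.float64(0.0), 10.0)}
```

Request:
{"api": "jog_arm", "payload": {"plan": "0 0 0 -1 0 -1 255;0 0 0 -2.8 0 -2.8 255;0 0 0 -2.8 0 -2.8 255;0 0 0 -2.8 0 -2.8 255;0 0 0 -2.8 0 -2.8 255;0 0 0 -2.8 0 -2.8 255;0 0 0 -2.8 0 -2.8 255;0 0 0 0 0 0 255", "grip_force": 70}}

```text
time_s: 7.13
position: [0.5121, 0.008, 0.274]
tool_rot: [[-0.157, 0.972, 0.177], [0.688, 0.236, -0.686], [-0.708, 0.014, -0.706]]
ft_force: [0.8, 0.6, -1.8]
grip_width: 0.0548
gripper_force: 75.4
```

```bash
cat >> h.py <<'E'
E0=.2105; D0=.4156; T0=.521; G=np.array([15.,-10.6])   # edge height, front plane, place along groove, TCP in bin frame (mm)
def hang(th,cx,cz,dx=0,dz=0):
    a=np.radians(th); v=G-[35,36]
    w=np.array([v[0]*np.cos(a)+v[1]*np.sin(a),-v[0]*np.sin(a)+v[1]*np.cos(a)])+[cx+dx,cz+dz]
    return rot(45-th),n*(D0+w[0]/1000)+t*T0+Z*(E0+w[1]/1000)
E
python3 - <<'E'
from h import *
R,p=hang(45,-100,9.5); print(p); delta(R,p)
E
```

```text
[ 0.5762 -0.1074  0.2012]
t 7.1333 pos [0.5121 0.008  0.274 ] F [ 0.8492  0.6248 -1.8061] grip 0.05483101968618912 75.41538119316101 q [  8.049   18.6273  85.1222 -46.5731  75.8439   6.5749]
rotvec [-0.4352 45.1277 -3.2023] shift in target axes cm [-12.8935   2.8185   7.2762] in present axes [-3.79    3.3966 14.1856]
```

Tilt the bin (front up), then look.

Request:
{"api": "jog_arm", "payload": {"plan": "-0.06 6.45 -0.46 0 0 0 255;-0.06 6.45 -0.46 0 0 0 255;-0.06 6.45 -0.46 0 0 0 255;-0.06 6.45 -0.46 0 0 0 255;-0.06 6.45 -0.46 0 0 0 255;-0.06 6.45 -0.46 0 0 0 255;-0.06 6.45 -0.46 0 0 0 255;0 0 0 -2 0.9 0 255;0 0 0 -2 0.9 0 255;0 0 0 0 0 0 255"}}

```text
time_s: 7.97
position: [0.5407, -0.0284, 0.2644]
tool_rot: [[-0.284, 0.959, -0.015], [0.959, 0.284, -0.001], [0.003, -0.015, -1.0]]
ft_force: [-0.6, -0.4, -2.8]
grip_width: 0.0552
gripper_force: 75.2
```

Request:
{"api": "jog_arm", "payload": {"plan": "0 0 0 -2 0.7 1.8 255;0 0 0 -2 0.3 1.8 255;0 0 0 -2 0 1.8 255;0 0 0 -1.2 0 1.8 255;0 0 0 0 0 0 255;0 0 0 0 0 0 255"}}

```text
time_s: 8.47
position: [0.5679, -0.0915, 0.1924]
tool_rot: [[-0.286, 0.958, -0.017], [0.958, 0.286, 0.0], [0.005, -0.016, -1.0]]
ft_force: [-0.3, 0.5, -2.3]
grip_width: 0.0552
gripper_force: 75.0
```

```bash
python3 - <<'E'
from h import *
R,p=hang(45,-100,9.5); delta(R,p)
s=env.observe();P=np.array(s['position']);Rt=np.array(s['tool_rot'])
for cam in ['scene','top']:
    im=imaging.get_image(cam)
    print(cam,[models.tip_of(cam,q)[:1] for q in ['bin_mid','bin_lip']])
    for o in models.outline_of(cam,'bin_mid')[:2]:
        b=cloud(im,o['region']); print(o['confidence'],o['bbox'],len(b)); 
        w=np.c_[(b@n-D0),b@t-T0,b[:,2]-E0]*1000
        print(np.percentile(w,[1,5,50,95,99],axis=0))
    if cam=='scene': cv2.imwrite('pics/s2.png',cv2.resize(im['pixels'][80:260,120:360],(800,600),interpolation=cv2.INTER_CUBIC)[:,:,::-1]); 
    cv2.imwrite(f'pics/{cam}2full.png',im['pixels'][:,:,::-1])
E
```

```text
t 8.4667 pos [ 0.5679 -0.0915  0.1924] F [-0.2828  0.5    -2.3105] grip 0.05519720164579907 74.96669054031372 q [-20.7942  26.4513  73.3283  -0.3237  81.1196 -37.3586]
rotvec [-0.9082 -0.2929 -0.0856] shift in target axes cm [-1.763   0.3342 -0.8772] in present axes [-1.758   0.3228 -0.8914]
scene [[{'at': [232.8, 162.5], 'confidence': 0.77}], [{'at': [209.6, 155.3], 'confidence': 0.87}]]
0.59 [227.6, 165.8, 44.2, 32.3] 583
[[-207.3157  -30.0496  -34.3581]
 [-204.6404  -28.8717  -25.3643]
 [-180.6836   12.1813    8.1081]
 [-103.4746   26.244    26.6563]
 [-100.1234   27.2711   29.3604]]
0.53 [205.2, 136.1, 23.6, 30.1] 568
[[ -65.9595 -155.3037  -62.5183]
 [ -53.4078 -153.1605  -58.0913]
 [ -21.9782 -114.5608  -28.9085]
 [   1.0012  -99.5634    2.5771]
 [   4.9746  -98.4371   10.9407]]
top [[{'at': [208.4, 269.5], 'confidence': 0.47}], [{'at': [172.3, 262.6], 'confidence': 0.48}]]
0.53 [327.4, 224.9, 3.9, 7.1] 29
[[-207.9051   11.6903    7.0119]
 [-207.3199   12.525     7.7536]
 [-203.6597   19.7509   13.4529]
 [-198.3437   25.4456   17.3758]
 [-197.7532   26.3235   17.8289]]
```

View pics/s2.png

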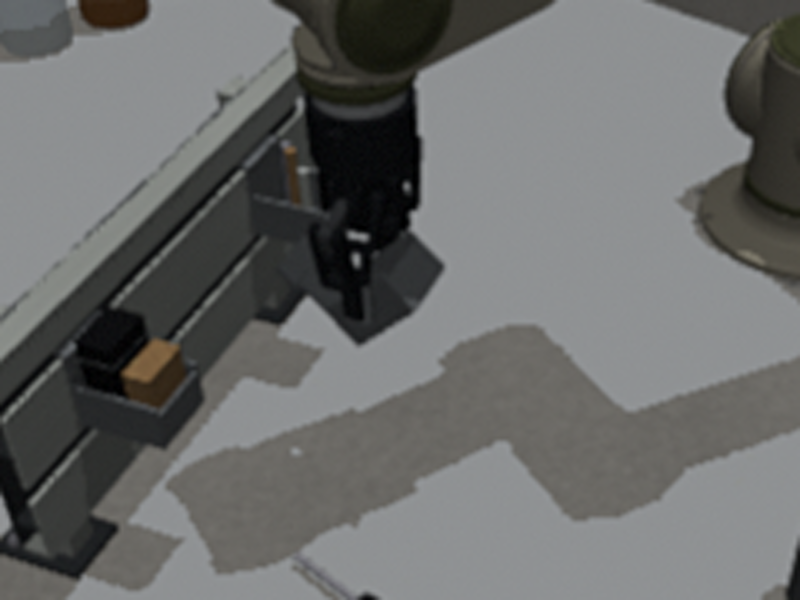

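```bash
cat >> h.py <<'E'
def lipview(R=None):
    s=env.observe();P=np.array(s['position']);tr=np.array(s['tool_rot'])
    im=imaging.get_image('scene')
    a=np.ones(im['depth'].shape,bool); b=cloud(im,a)
    # bin axes from tool: tool z at 45 deg in bin frame
    zt=tr[:,2]; xt=tr[:,0]; c=np.sqrt(.5)
    bx=(zt-xt)*c; bz=-(zt+xt)*c; by=tr[:,1]   # level grasp a=45: z=(c,0,-c), x=-(c,0,c)... 
    d=(b-P); u=np.c_[d@bx,d@by,d@bz]*1000+[G[0],0,G[1]]
    k=(u[:,0]>34)&(u[:,0]<52)&(np.abs(u[:,1])<24)&(u[:,2]>30)&(u[:,2]<66)
    v=u[k]; print('lip pts',len(v))
    if len(v):
        print('x pct',np.percentile(v[:,0],[2,10,25,50,75,90,98]),'z',np.percentile(v[:,2],[2,10,50,90,98]),'y',np.percentile(v[:,1],[2,98]))
        f=v[(v[:,2]>42)&(v[:,2]<56)]; 
        if len(f)>5: A=np.polyfit(f[:,2]-50,f[:,0],1); print('front face fit x=',A)
        h,e=np.histogram(v[:,2],bins=np.arange(30,67,3)); print(h,e)
    return u
E
python3 - <<'E'
from h import *
lipview()
E
```

```text
lip pts 92
x pct [37.8387 39.4562 40.443  41.1252 42.0033 42.4292 43.4809] z [39.5606 40.6319 49.159  56.3989 57.7086] y [-18.545   23.8322]
front face fit x= [ 0.0135 41.1731]
[ 0  0  0 15 11 16 12 16 16  6  0  0] [30 33 36 39 42 45 48 51 54 57 60 63 66]
```

Request:
{"api": "jog_arm", "payload": {"plan": "-0.9 -0.3 0 -0.8 0.3 -0.4 255;0 0 0 -1 0 -0.5 255;0 0 0 -2 0 0 255;0 0 0 -2 0 0 255;0 0 0 -1 0 0 255;0 0 0 0 0 0 255"}}

```text
time_s: 9.42
position: [0.5914, -0.1589, 0.2024]
tool_rot: [[-0.284, 0.959, 0.003], [0.959, 0.284, -0.002], [-0.003, 0.003, -1.0]]
ft_force: [0.8, -0.5, -2.2]
grip_width: 0.0547
gripper_force: 75.0
```

```bash
python3 - <<'E'
from h import *
lipview()
delta(*hang(45,-26,-10.4))
# groove from wrist? check scene edge at this t
im=imaging.get_image('scene'); b=cloud(im,np.ones(im['depth'].shape,bool))
w=np.c_[b@n-D0,b@t-T0,b[:,2]]
for lo,hi in [(-.09,-.03),(.03,.09)]:
    k=(np.abs(w[:,0])<.003)&(w[:,1]>lo)&(w[:,1]<hi)&(w[:,2]>.1)&(w[:,2]<.26); z=np.sort(w[k,2]); g=np.diff(z); i=np.argsort(g)[-3:]; print(len(z),[(z[j],z[j+1]) for j in i], np.median(w[k,0]))
E
```

```text
lip pts 69
x pct [37.8486 39.0633 40.0132 40.9395 41.9393 42.6918 44.3147] z [37.6934 41.2106 49.8765 56.7791 57.1017] y [-6.7594 23.2888]
front face fit x= [ 0.0117 41.2199]
[ 0  1  1 10  9  7 13 13  9  6  0  0] [30 33 36 39 42 45 48 51 54 57 60 63 66]
t 9.4667 pos [ 0.591  -0.1574  0.2024] F [ 0.5005  0.3773 -3.6473] grip 0.05471888989900406 74.99242901802063 q [-25.9867  29.1303  66.9178   0.0018  83.7789 -42.531 ]
rotvec [ 0.1285  0.1158 -0.1584] shift in target axes cm [-2.1906  0.0127  2.1087] in present axes [-2.1863  0.014   2.1131]
235 [(np.float64(0.20968825973949545), np.float64(0.22019037467559366)), (np.float64(0.12909452743227168), np.float64(0.14176927222315694)), (np.float64(0.1623031660626112), np.float64(0.19886282935150634))] -8.923844418828875e-05
388 [(np.float64(0.14685690106916338), np.float64(0.14919774750708203)), (np.float64(0.21046986172481208), np.float64(0.22148034771588732)), (np.float64(0.12904332167278787), np.float64(0.14245300906228242))] 5.258782212796964e-05
```

Request:
{"api": "jog_arm", "payload": {"plan": "0.1 0.1 -0.2 -0.4 0 1 255;0 0 0 -0.6 0 1.2 255;0 0 0 -0.8 0 0 255;0 0 0 -0.4 0 0 255;0 0 0 0 0 0 255;0 0 0 0 0 0 255"}}

```text
time_s: 10.02
position: [0.5975, -0.1777, 0.1807]
tool_rot: [[-0.289, 0.957, 0.001], [0.957, 0.289, -0.0], [-0.001, 0.001, -1.0]]
ft_force: [0.1, 0.5, -2.9]
grip_width: 0.0553
gripper_force: 75.0
```

```bash
sed -i 's/^E0=.2105/E0=.2095/' h.py; python3 - <<'E'
from h import *
delta(*hang(45,-26,-10.4)); delta(*hang(45,-5,10))
E
```

```text
t 10.0167 pos [ 0.5975 -0.1777  0.1807] F [ 0.1399  0.5302 -2.889 ] grip 0.0553347846624243 74.9930727481842 q [-27.4246  31.2864  66.7305   0.0028  81.9188 -44.25  ]
rotvec [0.048  0.0429 0.1225] shift in target axes cm [-0.0593 -0.0274  0.0388] in present axes [-0.0592 -0.0275  0.0388]
t 10.0167 pos [ 0.5975 -0.1777  0.1807] F [ 0.1399  0.5302 -2.889 ] grip 0.0553347846624243 74.9930727481842 q [-27.4246  31.2864  66.7305   0.0028  81.9188 -44.25  ]
rotvec [0.048  0.0429 0.1225] shift in target axes cm [-2.1593 -0.0274 -2.0012] in present axes [-2.1607 -0.0303 -1.9997]
```

Request:
{"api": "jog_arm", "payload": {"plan": "0 0 0 -0.2 0 -0.15 255;0 0 0 -0.2 0 -0.2 255;0 0 0 -0.2 0 -0.2 255;0 0 0 -0.2 0 -0.2 255;0 0 0 0 0 0 255"}}

```text
time_s: 10.43
position: [0.6, -0.1855, 0.1887]
tool_rot: [[-0.29, 0.957, 0.002], [0.957, 0.29, -0.001], [-0.001, 0.001, -1.0]]
ft_force: [-0.6, 0.6, -2.9]
grip_width: 0.0549
gripper_force: 75.0
```

Request:
{"api": "jog_arm", "payload": {"plan": "0 0 0 -0.2 0 -0.2 255;0 0 0 -0.2 0 -0.2 255;0 0 0 -0.2 0 -0.2 255;0 0 0 0 0 0 255"}}

```text
time_s: 10.77
position: [0.6016, -0.1913, 0.1945]
tool_rot: [[-0.289, 0.957, 0.001], [0.957, 0.289, -0.001], [-0.001, 0.001, -1.0]]
ft_force: [-0.5, -0.8, -2.0]
grip_width: 0.0549
gripper_force: 75.0
```

Request:
{"api": "jog_arm", "payload": {"plan": "0 0 0 -0.2 0 -0.2 255;0 0 0 -0.2 0 -0.15 255;0 0 0 0 0 0 255"}}

```text
time_s: 11.02
position: [0.6028, -0.1951, 0.1979]
tool_rot: [[-0.29, 0.957, 0.001], [0.957, 0.29, -0.001], [-0.001, 0.001, -1.0]]
ft_force: [0.6, 0.6, -2.8]
grip_width: 0.0549
gripper_force: 75.0
```

Request:
{"api": "jog_arm", "payload": {"plan": "0 0 0 -0.2 0 -0.15 255;0 0 0 -0.2 0 -0.1 255;0 0 0 0 0 0 255"}}

```text
time_s: 11.27
position: [0.6039, -0.1989, 0.2003]
tool_rot: [[-0.29, 0.957, 0.001], [0.957, 0.29, -0.001], [-0.001, 0.001, -1.0]]
ft_force: [0.4, -0.0, -2.7]
grip_width: 0.0551
gripper_force: 75.0
```

```bash
python3 - <<'E'
from h import *
delta(*hang(45,-5,9.5))
E
```

```text
t 11.2667 pos [ 0.6039 -0.1989  0.2003] F [ 0.4498 -0.0227 -2.7275] grip 0.05505620174791732 74.99080538749695 q [-28.8752  31.731   62.5903  -0.0061  85.6041 -45.7086]
rotvec [0.0477 0.0575 0.1313] shift in target axes cm [ 0.0545 -0.0265  0.0087] in present axes [ 0.0546 -0.0264  0.0086]
```

Request:
{"api": "jog_arm", "payload": {"plan": "0 0 0 0.05 0 0.1 255;0 0 0 0 0 0.05 255;0 0 0 0 0 0 255"}}

```text
time_s: 11.52
position: [0.6035, -0.1978, 0.1983]
tool_rot: [[-0.29, 0.957, 0.0], [0.957, 0.29, -0.0], [-0.0, 0.0, -1.0]]
ft_force: [0.7, -0.4, -3.1]
grip_width: 0.0544
gripper_force: 75.0
```

Request:
{"api": "jog_arm", "payload": {"plan": "0 0 0 0 0 0.1 255;0 0 0 0 0 0.05 255;0 0 0 0 0 0 255"}}

```text
time_s: 11.77
position: [0.6035, -0.1979, 0.1968]
tool_rot: [[-0.29, 0.957, 0.0], [0.957, 0.29, -0.0], [-0.0, 0.0, -1.0]]
ft_force: [-0.0, 0.3, -2.7]
grip_width: 0.055
gripper_force: 75.0
```

Request:
{"api": "jog_arm", "payload": {"plan": "0 0 0 0 0 0.1 255;0 0 0 0 0 0 255"}}

```text
time_s: 11.93
position: [0.6035, -0.198, 0.1958]
tool_rot: [[-0.29, 0.957, 0.0], [0.957, 0.29, -0.0], [-0.0, 0.0, -1.0]]
ft_force: [-0.4, -0.6, -2.8]
grip_width: 0.055
gripper_force: 75.0
```

Request:
{"api": "jog_arm", "payload": {"plan": "0 0 0 0 0 0.1 255;0 0 0 0 0 0 255"}}

```text
time_s: 12.1
position: [0.6037, -0.198, 0.1954]
tool_rot: [[-0.29, 0.957, 0.001], [0.957, 0.29, -0.001], [-0.001, 0.001, -1.0]]
ft_force: [-0.1, 0.1, -1.2]
grip_width: 0.055
gripper_force: 75.4
```

Request:
{"api": "jog_arm", "payload": {"plan": "0 0 0 0 0 0.1 255;0 0 0 0 0 0 255"}}

```text
time_s: 12.27
position: [0.6037, -0.198, 0.195]
tool_rot: [[-0.29, 0.957, 0.002], [0.957, 0.29, -0.001], [-0.002, 0.001, -1.0]]
ft_force: [-2.4, 2.0, 4.8]
grip_width: 0.0553
gripper_force: 75.9
```

```bash
sed -i 's/^E0=.2095/E0=.2076/' h.py; python3 - <<'E'
from h import *
delta(*hang(45,-4,9))
path=[(45,-4,9),(40,-4,8.5),(35,-3,8),(30,-2.3,7.2),(25,-1.8,6.5),(20,-1.5,6),(15,-1.3,5.5),(10,-1.2,5),(5,-1,4),(0,-.5,3),(0,-.5,0)]
for a,b in zip(path,path[1:]):
    R,p=hang(*a);R2,p2=hang(*b); print(b,Ro.from_matrix(R.T@R2).as_rotvec(degrees=True),R.T@(p2-p)*100)
E
```

```text
t 12.2667 pos [ 0.6037 -0.198   0.195 ] F [-2.3627  2.0081  4.8041] grip 0.05532836753123121 75.94543933868408 q [-28.8111  31.8668  63.2276  -0.0135  84.777  -45.657 ]
rotvec [0.0804 0.1012 0.1446] shift in target axes cm [-0.1336 -0.0335 -0.2786] in present axes [-0.134  -0.0334 -0.2784]
(40, -4, 8.5) [-0.     -4.9999  0.    ] [-0.1818  0.      0.4533]
(35, -3, 8) [ 0. -5. -0.] [-0.2771  0.      0.4618]
(30, -2.3, 7.2) [-0. -5. -0.] [-0.2369 -0.      0.4942]
(25, -1.8, 6.5) [ 0. -5.  0.] [-0.212   0.      0.4838]
(20, -1.5, 6) [ 0. -5. -0.] [-0.1929  0.      0.4605]
(15, -1.3, 5.5) [ 0. -5. -0.] [-0.1788 -0.      0.4571]
(10, -1.2, 5) [-0. -5. -0.] [-0.1655 -0.      0.4516]
(5, -1, 4) [ 0. -5.  0.] [-0.1409  0.      0.4967]
(0, -0.5, 3) [ 0. -5.  0.] [-0.1559 -0.      0.512 ]
(0, -0.5, 0) [ 0. -0.  0.] [0.2121 0.     0.2121]
```

Request:
{"api": "jog_arm", "payload": {"plan": "0 0 0 -0.1 0 -0.35 255;0 0 0 0 0 0 255;0 -5 0 -0.18 0 0.45 255;0 0 0 0 0 0 255;0 -5 0 -0.28 0 0.46 255;0 0 0 0 0 0 255"}}

```text
time_s: 12.77
position: [0.6047, -0.2023, 0.1877]
tool_rot: [[-0.287, 0.957, 0.049], [0.942, 0.291, -0.166], [-0.173, -0.001, -0.985]]
ft_force: [0.2, 0.8, -3.5]
grip_width: 0.0549
gripper_force: 75.1
```

```bash
python3 - <<'E'
from h import *
delta(*hang(35,-3,8))
E
```

```text
t 12.7667 pos [ 0.6047 -0.2023  0.1877] F [ 0.2492  0.829  -3.52  ] grip 0.05486823812138785 75.05467772483826 q [-26.1347  30.1592  68.243   -7.5758  74.9362 -41.5147]
rotvec [-0.0338 -0.034   0.2257] shift in target axes cm [-0.2065 -0.0056 -0.0827] in present axes [-0.2064 -0.0064 -0.0828]
```

Request:
{"api": "jog_arm", "payload": {"plan": "0 0 0.2 -0.2 0 -0.08 255;0 -5 0 -0.24 0 0.49 255;0 0 0 0 0 0 255;0 -5 0 -0.21 0 0.48 255;0 0 0 0 0 0 255"}}

```text
time_s: 13.18
position: [0.6071, -0.2108, 0.1803]
tool_rot: [[-0.27, 0.958, 0.097], [0.901, 0.286, -0.326], [-0.34, -0.001, -0.94]]
ft_force: [0.5, 0.3, -3.0]
grip_width: 0.0551
gripper_force: 75.7
```

```bash
python3 - <<'E'
from h import *
delta(*hang(25,-1.8,6.5))
E
```

```text
t 13.1833 pos [ 0.6071 -0.2108  0.1803] F [ 0.4578  0.2928 -3.0449] grip 0.05513720974589187 75.72396039962769 q [-23.6633  29.385   72.9582 -16.5979  65.4639 -35.0074]
rotvec [-0.0692 -0.1211 -0.0329] shift in target axes cm [ 0.041   0.0076 -0.0134] in present axes [ 0.0411  0.0076 -0.0134]
```

Request:
{"api": "jog_arm", "payload": {"plan": "0 -5 0 -0.17 0 0.46 255;0 0 0 0 0 0 255;0 -5 0 -0.19 0 0.46 255;0 0 0 0 0 0 255"}}

```text
time_s: 13.52
position: [0.6089, -0.2176, 0.173]
tool_rot: [[-0.249, 0.958, 0.141], [0.831, 0.286, -0.477], [-0.497, -0.002, -0.868]]
ft_force: [-0.0, 1.0, -3.4]
grip_width: 0.0547
gripper_force: 75.7
```

```bash
python3 - <<'E'
from h import *
delta(*hang(15,-1.3,5.5))
E
```

```text
t 13.5167 pos [ 0.6089 -0.2176  0.173 ] F [-0.0374  0.9572 -3.4065] grip 0.05467367514765416 75.74868679046631 q [-21.0745  29.386   77.74   -28.0671  56.996  -25.4879]
rotvec [-0.1442 -0.1803 -0.0453] shift in target axes cm [ 0.0272  0.0348 -0.0516] in present axes [ 0.0274  0.0347 -0.0516]
```

Request:
{"api": "jog_arm", "payload": {"plan": "0 -5 0 -0.15 0.03 0.41 255;0 0 0 0 0 0 255;0 0 0 0 0 0 255"}}

```text
time_s: 13.77
position: [0.6107, -0.2212, 0.1711]
tool_rot: [[-0.235, 0.958, 0.162], [0.788, 0.285, -0.546], [-0.57, -0.0, -0.822]]
ft_force: [0.3, 0.2, -2.1]
grip_width: 0.055
gripper_force: 75.7
```

Request:
{"api": "jog_arm", "payload": {"plan": "0 -2.5 0 -0.07 0 0.24 255;0 0 0 0 0 0 255;0 -2.5 0 -0.07 0 0.24 255;0 0 0 0 0 0 255"}}

```text
time_s: 14.1
position: [0.6116, -0.2251, 0.1679]
tool_rot: [[-0.219, 0.958, 0.183], [0.736, 0.285, -0.614], [-0.641, -0.0, -0.768]]
ft_force: [0.3, 0.3, -3.2]
grip_width: 0.0551
gripper_force: 75.9
```

```bash
python3 - <<'E'
from h import *
delta(*hang(5,-1,4)); delta(*hang(0,-.5,3))
E
```

```text
t 14.1 pos [ 0.6116 -0.2251  0.1679] F [ 0.2932  0.3249 -3.2376] grip 0.05507311951906218 75.9325647354126 q [-18.6815  30.2784  82.0144 -42.5722  50.71   -12.4581]
rotvec [-0.1015 -0.1362 -0.0866] shift in target axes cm [ 0.1229 -0.0146  0.0257] in present axes [ 0.1229 -0.0147  0.026 ]
t 14.1 pos [ 0.6116 -0.2251  0.1679] F [ 0.2932  0.3249 -3.2376] grip 0.05507311951906218 75.9325647354126 q [-18.6815  30.2784  82.0144 -42.5722  50.71   -12.4581]
rotvec [-0.1052 -5.1362 -0.0821] shift in target axes cm [ 0.0141 -0.0146  0.5386] in present axes [-0.0342 -0.0136  0.5377]
```

Request:
{"api": "jog_arm", "payload": {"plan": "0 -2.5 0 -0.02 0 0.27 255;0 0 0 0 0 0 255;0 0 0 0 0 0 255"}}

```text
time_s: 14.35
position: [0.6123, -0.2269, 0.1662]
tool_rot: [[-0.211, 0.959, 0.192], [0.709, 0.285, -0.645], [-0.673, 0.0, -0.74]]
ft_force: [-1.3, 4.4, -5.5]
grip_width: 0.0552
gripper_force: 75.8
```

Request:
{"api": "jog_arm", "payload": {"plan": "0 -2.6 0 -0.02 0 0.27 255;0 0 0 0 0 0 255;0 0 0 0 0 0 255"}}

```text
time_s: 14.6
position: [0.6128, -0.2286, 0.1642]
tool_rot: [[-0.202, 0.958, 0.202], [0.679, 0.285, -0.677], [-0.706, 0.0, -0.708]]
ft_force: [-2.6, 5.9, -5.5]
grip_width: 0.0549
gripper_force: 76.0
```

```bash
python3 - <<'E'
from h import *
delta(*hang(0,-.5,3)); delta(*hang(0,0,0))
E
```

```text
t 14.6 pos [ 0.6128 -0.2286  0.1642] F [-2.5842  5.8682 -5.5223] grip 0.05494300521151766 75.95635771751404 q [-17.5728  31.1749  84.1413 -51.1618  48.6083  -4.3742]
rotvec [-0.0818 -0.0745 -0.0961] shift in target axes cm [ 0.0154 -0.0204  0.0137] in present axes [ 0.0153 -0.0204  0.0137]
t 14.6 pos [ 0.6128 -0.2286  0.1642] F [-2.5842  5.8682 -5.5223] grip 0.05494300521151766 75.95635771751404 q [-17.5728  31.1749  84.1413 -51.1618  48.6083  -4.3742]
rotvec [-0.0818 -0.0745 -0.0961] shift in target axes cm [ 0.1921 -0.0204  0.2612] in present axes [ 0.1918 -0.0204  0.2615]
```

Request:
{"api": "jog_arm", "payload": {"plan": "0 0 0 0.1 0 0.04 255;0 0 0 0.07 0 0.07 255;0 0 0 0 0 0 255"}}

```text
time_s: 14.85
position: [0.6131, -0.2286, 0.1635]
tool_rot: [[-0.2, 0.958, 0.203], [0.678, 0.285, -0.678], [-0.707, 0.002, -0.707]]
ft_force: [-3.0, 6.1, -0.7]
grip_width: 0.0548
gripper_force: 76.8
```

Request:
{"api": "jog_arm", "payload": {"plan": "0 0 0 0.07 0 0.07 255;0 0 0 0 0 0 255;0 0 0 0 0 0 255"}}

```text
time_s: 15.1
position: [0.6133, -0.2285, 0.1628]
tool_rot: [[-0.2, 0.958, 0.204], [0.678, 0.286, -0.678], [-0.708, 0.002, -0.707]]
ft_force: [-3.2, 6.8, 0.2]
grip_width: 0.0547
gripper_force: 77.0
```

```bash
python3 - <<'E'
from h import *
delta(*hang(0,0,0))
E
```

```text
t 15.1 pos [ 0.6133 -0.2285  0.1628] F [-3.2058  6.763   0.2033] grip 0.0547339148562201 76.99283838272095 q [-17.5393  31.3015  84.2638 -51.4756  48.3651  -3.918 ]
rotvec [ 0.0214  0.0378 -0.175 ] shift in target axes cm [ 0.092  -0.0755  0.1572] in present axes [ 0.0919 -0.0758  0.1571]
```

Request:
{"api": "jog_arm", "payload": {"plan": "0 0 0 0.05 0 -0.05 255;0 0 0 0.07 0 0.07 255;0 0 0 0 0 0 255;0 0 0 0 0 0 255"}}

```text
time_s: 15.43
position: [0.613, -0.2283, 0.1608]
tool_rot: [[-0.201, 0.958, 0.203], [0.677, 0.286, -0.679], [-0.708, 0.001, -0.706]]
ft_force: [0.0, -0.0, -3.2]
grip_width: 0.0544
gripper_force: 75.8
```

Request:
{"api": "jog_arm", "payload": {"plan": "0 0 0 0.07 0 0.07 255;0 0 0 0 0 0 255;0 0 0 0 0 0 255"}}

```text
time_s: 15.68
position: [0.6131, -0.2281, 0.1601]
tool_rot: [[-0.201, 0.958, 0.204], [0.676, 0.286, -0.679], [-0.709, 0.002, -0.705]]
ft_force: [0.3, -0.4, 0.9]
grip_width: 0.0547
gripper_force: 76.1
```

Request:
{"api": "jog_arm", "payload": {"plan": "0 0 0 0.04 0 0.04 255;0 0 0 0 0 0 255;0 0 0 0 0 0 255"}}

```text
time_s: 15.93
position: [0.6131, -0.2282, 0.16]
tool_rot: [[-0.2, 0.958, 0.205], [0.675, 0.286, -0.68], [-0.71, 0.002, -0.704]]
ft_force: [-1.9, -2.8, 4.4]
grip_width: 0.0552
gripper_force: 76.2
```

```bash
python3 - <<'E'
from h import *
delta(*hang(0,0,0))
im=imaging.get_image('scene'); cv2.imwrite('pics/s3.png',cv2.resize(im['pixels'][60:240,110:350],(800,600),interpolation=cv2.INTER_CUBIC)[:,:,::-1])
E
```

```text
t 15.9333 pos [ 0.6131 -0.2282  0.16  ] F [-1.9166 -2.8207  4.3827] grip 0.05517286196134823 76.18149518966675 q [-17.4648  31.5062  84.5486 -52.0636  48.0906  -3.2441]
rotvec [ 0.0341  0.218  -0.1178] shift in target axes cm [-0.1276 -0.0708 -0.0108] in present axes [-0.1278 -0.0705 -0.0104]
```

View pics/s3.png

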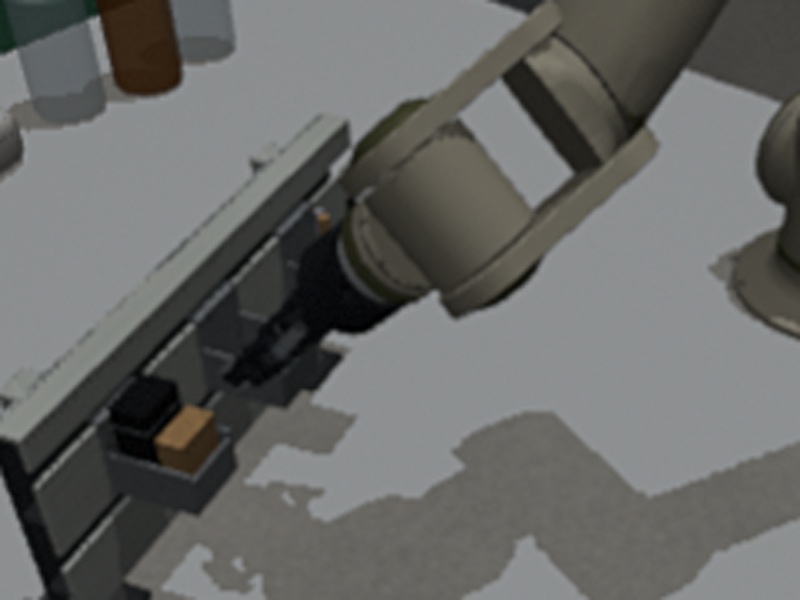

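Request:
{"api": "jog_arm", "payload": {"plan": "0 0 0 -0.03 0 0.03 255;0 0 0 0 0 0 110;0 0 0 0 0 0 80;0 0 0 0 0 0 60;0 0 0 0 0 0 40;0 0 0 0 0 0 0;0 0 0 0 0 0 0;0 0 0 0 0 0 0;0 0 0 0 0 0 0"}}

```text
time_s: 16.73
position: [0.613, -0.2282, 0.1589]
tool_rot: [[-0.201, 0.958, 0.204], [0.676, 0.287, -0.679], [-0.709, 0.001, -0.706]]
ft_force: [-0.1, -0.6, -0.2]
grip_width: 0.0858
gripper_force: 0.0
```

Request:
{"api": "jog_arm", "payload": {"plan": "0 0 0 0 0 -0.5 0;0 0 0 0 0 -1 0;0 0 0 0 0 -2 0;0 0 0 0 0 -3 0;0 0 0 0 0 -4 0;0 0 0 0 0 -4 0;0 0 0 0 0 0 0"}}

```text
time_s: 17.32
position: [0.5839, -0.1257, 0.2683]
tool_rot: [[-0.197, 0.957, 0.214], [0.675, 0.291, -0.679], [-0.711, 0.01, -0.703]]
ft_force: [0.9, 0.1, 0.3]
grip_width: 0.0851
gripper_force: 0.0
```

```bash
python3 - <<'E'
from h import *
R=rot(0); delta(R,np.array([.464,.256,.16]))
im=imaging.get_image('wrist'); save(im,'w3'); 
b=cloud(im,np.ones(im['depth'].shape,bool)); w=np.c_[b@n-D0,b@t-T0,b[:,2]-E0]*1000
o=models.outline_of('wrist','bin_mid')
for x in o[:2]:
    v=w[:len(w)]
    m=cloud(im,x['region']); q=np.c_[m@n-D0,m@t-T0,m[:,2]-E0]*1000
    print(x['confidence'],x['bbox'],np.percentile(q,[2,10,50,90,98],axis=0))
im=imaging.get_image('scene')
b=cloud(im,np.ones(im['depth'].shape,bool)); w=np.c_[b@n-D0,b@t-T0,b[:,2]-E0]*1000
k=(np.abs(w[:,1])<45)&(w[:,0]>-80)&(w[:,0]<-5)&(w[:,2]>-75)&(w[:,2]<10); print('scene bin',k.sum(),np.percentile(w[k],[1,5,50,95,99],axis=0))
E
```

```text
t 17.3167 pos [ 0.5839 -0.1257  0.2683] F [0.8506 0.0764 0.3391] grip 0.08510348110652544 0.0 q [ -7.4806  21.8006  81.243  -46.2794  63.1906  -7.435 ]
rotvec [ 0.6331 45.3492 -0.0529] shift in target axes cm [40.0024 -0.5116 10.8319] in present axes [ 35.8166  -0.4902 -20.8507]
0.57 [282.0, 200.4, 67.4, 113.7] [[-70.9683 -25.6884 -63.471 ]
 [-70.3707 -22.2372 -60.5891]
 [ -4.4523   0.8705 -37.1989]
 [ -1.8307  24.0726   0.9686]
 [  4.9816  27.5043   8.8222]]
scene bin 650 [[-71.5331 -28.2633 -62.3171]
 [-70.8909 -26.6112 -60.7439]
 [-40.6063   2.705  -42.2147]
 [ -6.703   29.3864 -24.2977]
 [ -5.1994  30.4413  -2.7674]]
```

View pics/w3.png

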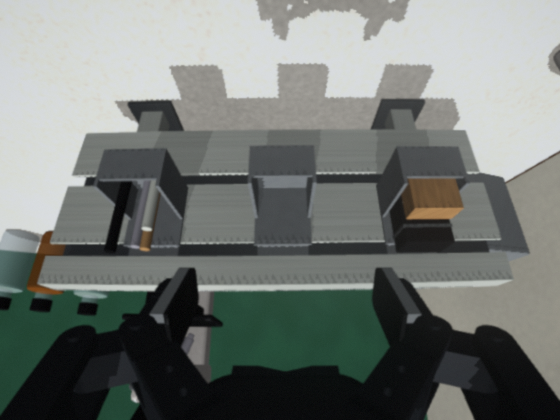

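Request:
{"api": "jog_arm", "payload": {"plan": "0.1 6.5 0 0 0 0 0;0.1 6.5 0 0 0 0 0;0.1 6.5 0 0 0 0 0;0.1 6.5 0 0 0 0 0;0.1 6.5 0 0 0 0 0;0.1 6.5 0 0 0 0 0;0.1 6.4 0 0 0 0 0;0 0 0 3.9 0 0 0;0 0 0 3.9 0 0 0;0 0 0 3.9 0 0 0"}}

```text
time_s: 18.3
position: [0.5498, -0.0182, 0.2601]
tool_rot: [[-0.278, 0.96, -0.014], [0.961, 0.278, 0.003], [0.007, -0.013, -1.0]]
ft_force: [0.2, 0.7, 0.4]
grip_width: 0.0856
gripper_force: 0.0
```

Request:
{"api": "jog_arm", "payload": {"plan": "0 0 0 3.9 0 0 0;0 0 0 3.9 0 0 0;0 0 0 3.9 0 0 0;0 0 0 3.6 0 1.5 0;0 0 0 3.4 0 1.5 0;0 0 0 3.2 0 1.8 0;0 0 0 2.4 0 1.5 0;0 0 0 0 0 0 0;0 0 0 0 0 0 0"}}

```text
time_s: 19.05
position: [0.4806, 0.2158, 0.1985]
tool_rot: [[-0.283, 0.959, -0.014], [0.959, 0.283, 0.001], [0.005, -0.013, -1.0]]
ft_force: [0.5, -0.3, 1.4]
grip_width: 0.085
gripper_force: 0.0
```

```bash
python3 - <<'E'
from h import *
from scipy.optimize import least_squares
R=rot(0); delta(R,np.array([.464,.256,.16])); delta(R,np.array([.464,.256,.048]))
im=imaging.get_image('wrist'); save(im,'w4')
o=models.outline_of('wrist','canister_mid')
for x in o[:2]:
    m=cloud(im,x['region']); m=m[m[:,2]>.072]; print(x['confidence'],x['bbox'],len(m),m.mean(0),cv2.minEnclosingCircle((m[:,:2]*1000).astype(np.float32)))
im=imaging.get_image('scene')
x=models.outline_of('scene','canister_mid')[0]; m=cloud(im,x['region']); m=m[m[:,2]>.074];print(x['confidence'],cv2.minEnclosingCircle((m[:,:2]*1000).astype(np.float32)),m[:,2].mean())
E
```

```text
t 19.05 pos [0.4806 0.2158 0.1985] F [ 0.4906 -0.2764  1.4299] grip 0.0849847944479679 0.0 q [11.1946 21.3567 80.7574  0.2074 78.6814 -5.2894]
rotvec [-0.7729 -0.277  -0.2607] shift in target axes cm [ 4.3254 -0.4392  3.8519] in present axes [ 4.3049 -0.4067  3.8785]
t 19.05 pos [0.4806 0.2158 0.1985] F [ 0.4906 -0.2764  1.4299] grip 0.0849847944479679 0.0 q [11.1946 21.3567 80.7574  0.2074 78.6814 -5.2894]
rotvec [-0.7729 -0.277  -0.2607] shift in target axes cm [ 4.3254 -0.4392 15.0519] in present axes [ 4.2511 -0.2555 15.0773]
0.81 [281.7, 148.9, 41.4, 50.7] 1408 [0.4631 0.2589 0.0792] ((463.0596923828125, 258.0674133300781), 18.34294891357422)
0.42 [413.0, 156.1, 51.4, 32.1] 311 [0.5887 0.2865 0.0769] ((589.519287109375, 286.5846252441406), 8.741479873657227)
0.86 ((464.8165283203125, 255.67955017089844), 18.831527709960938) 0.08015477365807926
```

View pics/w4.png

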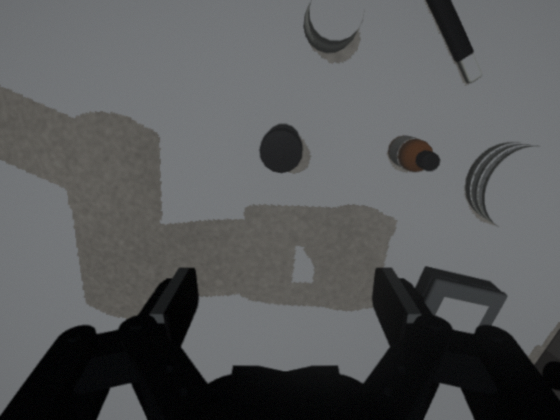

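Request:
{"api": "jog_arm", "payload": {"plan": "-0.8 -0.3 -0.25 2.2 -0.22 0 0;0 0 0 2.2 -0.2 0 0;0 0 0 0 0 2 0;0 0 0 0 0 2 0;0 0 0 0 0 0 0;0 0 0 0 0 0 0"}}

```text
time_s: 19.75
position: [0.4652, 0.256, 0.1603]
tool_rot: [[-0.285, 0.959, 0.003], [0.959, 0.285, 0.0], [-0.001, 0.003, -1.0]]
ft_force: [0.9, 0.6, -0.1]
grip_width: 0.0852
gripper_force: 0.0
```

```bash
python3 - <<'E'
from h import *
delta(rot(0),np.array([.464,.257,.048]))
E
```

```text
t 19.75 pos [0.4652 0.256  0.1603] F [ 0.9291  0.6475 -0.1274] grip 0.08519116924295814 0.0 q [16.0568 23.5019 84.2083 -0.0324 72.1116 -0.4959]
rotvec [ 0.1779  0.0327 -0.1399] shift in target axes cm [ 0.1285 -0.0831 11.2314] in present axes [ 0.1346 -0.1182 11.231 ]
```

Request:
{"api": "jog_arm", "payload": {"plan": "0.2 0 0 0.13 -0.1 3 0;0 0 0 0 0 3 0;0 0 0 0 0 2.5 0;0 0 0 0 0 1.7 0;0 0 0 0 0 1 0;0 0 0 0 0 0 0;0 0 0 0 0 0 90;0 0 0 0 0 0 130;0 0 0 0 0 0 160;0 0 0 0 0 0 255", "grip_force": 30}}

```text
time_s: 20.58
position: [0.4641, 0.2578, 0.0492]
tool_rot: [[-0.286, 0.958, 0.002], [0.958, 0.286, 0.0], [-0.001, 0.002, -1.0]]
ft_force: [-0.8, -1.0, -0.4]
grip_width: 0.0386
gripper_force: 0.3
```

Request:
{"api": "jog_arm", "payload": {"plan": "0 0 0 0 0 0 255;0 0 0 0 0 0 255;0 0 0 0 0 0 255;0 0 0 0 0 0 255"}}

```text
time_s: 20.92
position: [0.464, 0.2578, 0.0493]
tool_rot: [[-0.286, 0.958, 0.002], [0.958, 0.286, 0.0], [-0.001, 0.002, -1.0]]
ft_force: [-1.5, -0.5, 6.5]
grip_width: 0.0365
gripper_force: 29.3
```

Request:
{"api": "jog_arm", "payload": {"plan": "0 0 0 0 0 -1 255;0 0 0 0 0 -3 255;0 0 0 0 0 -4 255;0 0 0 0 0 -4 255;0 0 0 0 0 -4 255;0 0 0 0 0 -4 255;0 0 0 0 0 -2.5 255;0 0 0 0 0 0 255"}}

```text
time_s: 21.58
position: [0.4647, 0.2582, 0.2797]
tool_rot: [[-0.287, 0.958, 0.011], [0.958, 0.287, 0.003], [-0.001, 0.012, -1.0]]
ft_force: [-0.4, 0.2, -1.2]
grip_width: 0.0367
gripper_force: 30.9
```

```bash
python3 - <<'E'
from h import *
R=rot(0); T=n*(D0-.036)+t*.522
delta(R,T+Z*.30)
for cam in ['scene','wrist']:
    im=imaging.get_image(cam)
    P=np.array(env.observe()['position'])
    x=models.outline_of(cam,'canister_mid')[0]; m=cloud(im,x['region']); d=np.c_[(m-P)@n,(m-P)@t,(m-P)[:,2]]*1000
    print(cam,x['confidence'],x['bbox'],np.percentile(d,[1,5,50,95,99],axis=0))
    save(im,cam+'5')
E
```

```text
t 21.5833 pos [0.4647 0.2582 0.2797] F [-0.4366  0.1785 -1.231 ] grip 0.03674797334161579 30.851742775739694 q [16.3067 17.8876 72.2835 -0.0267 89.1604 -0.3443]
rotvec [ 0.6683  0.031  -0.0514] shift in target axes cm [-49.3386   0.2731  -2.0292] in present axes [-49.3399   0.3408  -1.9989]
scene 0.74 [381.8, 180.8, 24.3, 36.2] [[ -16.2718 -336.7635 -274.6844]
 [ -14.6805    2.8961  -42.9793]
 [   5.3422   15.0538  -16.0454]
 [  19.3281   20.0086   28.7386]
 [  30.7095   24.703    35.678 ]]
wrist 0.97 [285.6, 275.2, 84.5, 133.8] [[-19.1708 -16.7668 -45.99  ]
 [-18.7842 -14.2856 -33.2657]
 [-10.9518   0.8708  30.6848]
 [ 11.6717  15.812   32.2595]
 [ 15.83    18.5921  32.6272]]
```

Request:
{"api": "jog_arm", "payload": {"plan": "0.6 0 0 -2 0.3 -1 255;0 0 0 -3.9 0 -0.5 255;0 0 0 -3.9 0 0 255;0 0 0 -3.9 0 0 255;0 0 0 -3.9 0 0 255;0 0 0 -3.9 0 0 255;0 0 0 -3.9 0 0 255;0 0 0 -3.9 0 0 255;0 0 0 -3.9 0 0 255;0 0 0 -3.9 0 0 255"}}

```text
time_s: 22.62
position: [0.5724, -0.0987, 0.2866]
tool_rot: [[-0.286, 0.958, -0.013], [0.958, 0.286, -0.002], [0.002, -0.013, -1.0]]
ft_force: [-0.0, 0.2, -1.3]
grip_width: 0.0364
gripper_force: 30.8
```

Request:
{"api": "jog_arm", "payload": {"plan": "0 0 0 -3 0 0 255;0 0 0 -2 0 0 255;0 0 0 0 0 0 255;0 0 0 0 0 0 255"}}

```text
time_s: 22.95
position: [0.5867, -0.1454, 0.2863]
tool_rot: [[-0.285, 0.959, -0.013], [0.959, 0.285, -0.001], [0.002, -0.013, -1.0]]
ft_force: [0.1, -0.3, -2.2]
grip_width: 0.0364
gripper_force: 30.7
```

```bash
python3 - <<'E'
from h import *
R=rot(0); T=n*(D0-.036)+t*.522
delta(R,T+Z*.26)
im=imaging.get_image('scene')
b=cloud(im,np.ones(im['depth'].shape,bool)); w=np.c_[b@n-D0,b@t-T0,b[:,2]-E0]*1000
k=(np.abs(w[:,1])<45)&(w[:,0]>-80)&(w[:,0]<-5)&(w[:,2]>-75)&(w[:,2]<0); print('bin',k.sum(),np.percentile(w[k],[1,5,50,95,99],axis=0))
E
```

```text
t 22.95 pos [ 0.5867 -0.1454  0.2863] F [ 0.1356 -0.3442 -2.2417] grip 0.03644399032432328 30.724851842642238 q [-24.963   26.1774  58.2361  -0.3879  96.2205 -41.5444]
rotvec [-0.7302 -0.1324 -0.1611] shift in target axes cm [-7.1693  0.1852  2.6272] in present axes [-7.1749  0.2387  2.6079]
bin 630 [[-71.4258 -27.9771 -62.7519]
 [-70.7236 -26.5883 -60.9767]
 [-41.3728   5.3429 -42.9003]
 [ -8.4826  29.3836 -25.1345]
 [ -5.553   30.4456 -23.5848]]
```

Request:
{"api": "jog_arm", "payload": {"plan": "-0.75 -0.1 -0.15 -2.5 0.2 0 255;0 0 0 -2.5 0 0 255;0 0 0 -1.5 0 0 255;0 0 0 -0.65 0 0 255;0 0 0 0 0 0 255;0 0 0 0 0 0 255;0 0 0 0 0 0 255"}}

```text
time_s: 23.58
position: [0.6093, -0.2111, 0.2887]
tool_rot: [[-0.29, 0.957, 0.004], [0.957, 0.29, -0.001], [-0.002, 0.003, -1.0]]
ft_force: [0.6, -0.6, -1.9]
grip_width: 0.0366
gripper_force: 30.7
```

```bash
python3 - <<'E'
from h import *
delta(rot(0),n*(D0-.036)+t*.522+Z*.2)
im=imaging.get_image('scene'); cv2.imwrite('pics/s6.png',cv2.resize(im['pixels'][60:240,110:350],(800,600),interpolation=cv2.INTER_CUBIC)[:,:,::-1])
E
```

```text
t 23.5833 pos [ 0.6093 -0.2111  0.2887] F [ 0.6301 -0.5511 -1.9322] grip 0.036631436800137425 30.73647358942253 q [-29.6345  30.257   50.8934   0.0605  98.6414 -46.4898]
rotvec [0.1869 0.1096 0.162 ] shift in target axes cm [-0.2233 -0.0951  8.8728] in present axes [-0.206  -0.1247  8.8729]
```

View pics/s6.png

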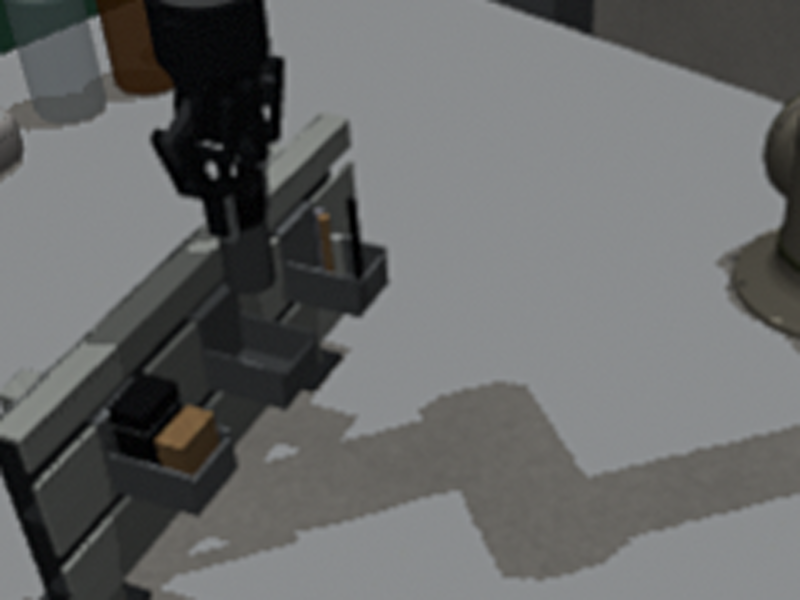

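Request:
{"api": "jog_arm", "payload": {"plan": "0.15 0.1 0.1 -0.2 -0.1 0.5 255;0 0 0 0 0 2 255;0 0 0 0 0 2 255;0 0 0 0 0 1.8 255;0 0 0 0 0 1 255;0 0 0 0 0 0.5 255;0 0 0 0 0 0.2 255;0 0 0 0 0 0 255;0 0 0 0 0 0 255"}}

```text
time_s: 24.38
position: [0.6095, -0.215, 0.2096]
tool_rot: [[-0.287, 0.958, 0.002], [0.958, 0.287, -0.001], [-0.002, 0.002, -1.0]]
ft_force: [-0.8, 0.2, -1.5]
grip_width: 0.0362
gripper_force: 30.8
```

```bash
python3 - <<'E'
from h import *
delta(rot(0),n*(D0-.036)+t*.522+Z*.198)
E
```

```text
t 24.3833 pos [ 0.6095 -0.215   0.2096] F [-0.7851  0.2438 -1.4504] grip 0.03619318427422899 30.761032941318263 q [-29.9059  32.4569  59.7179   0.0069  87.6775 -46.5984]
rotvec [ 0.1065  0.1027 -0.0103] shift in target axes cm [ 0.1498 -0.002   1.1566] in present axes [ 0.1519 -0.0041  1.1563]
```

Request:
{"api": "jog_arm", "payload": {"plan": "0 0 0 0 0 0.15 255;0 0 0 0 0 0.1 255;0 0 0 0 0 0 255"}}

```text
time_s: 24.63
position: [0.6092, -0.2149, 0.2061]
tool_rot: [[-0.287, 0.958, 0.001], [0.958, 0.287, -0.0], [-0.001, 0.001, -1.0]]
ft_force: [0.3, -0.4, -1.8]
grip_width: 0.0363
gripper_force: 30.8
```

Request:
{"api": "jog_arm", "payload": {"plan": "0 0 0 0.1 0 0.15 255;0 0 0 0 0 0.15 255;0 0 0 0 0 0.1 255;0 0 0 0 0 0 255"}}

```text
time_s: 24.97
position: [0.6088, -0.2139, 0.2017]
tool_rot: [[-0.287, 0.958, 0.0], [0.958, 0.287, -0.0], [-0.0, 0.0, -1.0]]
ft_force: [0.5, -0.3, -2.4]
grip_width: 0.0371
gripper_force: 30.8
```

Request:
{"api": "jog_arm", "payload": {"plan": "0 0 0 0 0 0.1 255;0 0 0 0 0 0.1 255;0 0 0 0 0 0 255"}}

```text
time_s: 25.22
position: [0.6088, -0.2139, 0.1997]
tool_rot: [[-0.287, 0.958, 0.0], [0.958, 0.287, -0.0], [-0.0, 0.0, -1.0]]
ft_force: [-0.9, 0.4, -1.8]
grip_width: 0.0364
gripper_force: 30.8
```

Request:
{"api": "jog_arm", "payload": {"plan": "0 0 0 0 0 0.1 255;0 0 0 0 0 0 255"}}

```text
time_s: 25.38
position: [0.6089, -0.2139, 0.1988]
tool_rot: [[-0.287, 0.958, 0.001], [0.958, 0.287, -0.0], [-0.0, 0.0, -1.0]]
ft_force: [-0.2, 0.2, -2.2]
grip_width: 0.0365
gripper_force: 30.8
```

Request:
{"api": "jog_arm", "payload": {"plan": "0 0 0 0 0 0.1 255;0 0 0 0 0 0 255"}}

```text
time_s: 25.55
position: [0.6089, -0.2139, 0.1978]
tool_rot: [[-0.287, 0.958, 0.001], [0.958, 0.287, -0.0], [-0.0, 0.0, -1.0]]
ft_force: [-0.9, 0.6, -2.4]
grip_width: 0.0363
gripper_force: 30.8
```

Request:
{"api": "jog_arm", "payload": {"plan": "0 0 0 0 0 0.05 255;0 0 0 0 0 0 255"}}

```text
time_s: 25.72
position: [0.6089, -0.2139, 0.1974]
tool_rot: [[-0.287, 0.958, 0.001], [0.958, 0.287, -0.0], [-0.0, 0.001, -1.0]]
ft_force: [-0.7, -0.9, -1.9]
grip_width: 0.0366
gripper_force: 30.8
```

Request:
{"api": "jog_arm", "payload": {"plan": "0 0 0 0 0 0.05 255;0 0 0 0 0 0 255"}}

```text
time_s: 25.88
position: [0.6089, -0.2139, 0.1969]
tool_rot: [[-0.287, 0.958, 0.001], [0.958, 0.287, -0.0], [-0.0, 0.001, -1.0]]
ft_force: [-0.7, -1.3, -2.5]
grip_width: 0.0366
gripper_force: 30.8
```

Request:
{"api": "jog_arm", "payload": {"plan": "0 0 0 0 0 0.05 255;0 0 0 0 0 0 255"}}

```text
time_s: 26.05
position: [0.6089, -0.2139, 0.1966]
tool_rot: [[-0.287, 0.958, 0.001], [0.958, 0.287, -0.0], [-0.001, 0.001, -1.0]]
ft_force: [0.1, 0.5, -1.3]
grip_width: 0.0368
gripper_force: 30.8
```

Request:
{"api": "jog_arm", "payload": {"plan": "0 0 0 0 0 0.05 255;0 0 0 0 0 0 255"}}

```text
time_s: 26.22
position: [0.609, -0.214, 0.1965]
tool_rot: [[-0.287, 0.958, 0.001], [0.958, 0.287, -0.001], [-0.001, 0.001, -1.0]]
ft_force: [-0.8, -0.2, 2.7]
grip_width: 0.0368
gripper_force: 31.0
```

Request:
{"api": "jog_arm", "payload": {"plan": "0 0 0 0 0 0.05 255;0 0 0 0 0 0 255"}}

```text
time_s: 26.38
position: [0.609, -0.214, 0.1964]
tool_rot: [[-0.287, 0.958, 0.002], [0.958, 0.287, -0.001], [-0.001, 0.001, -1.0]]
ft_force: [-1.4, 0.7, 5.0]
grip_width: 0.0362
gripper_force: 31.4
```

Request:
{"api": "jog_arm", "payload": {"plan": "0 0 0 0 0 -0.08 255;0 0 0 0 0 0 150;0 0 0 0 0 0 130;0 0 0 0 0 0 110;0 0 0 0 0 0 80;0 0 0 0 0 0 40;0 0 0 0 0 0 0;0 0 0 0 0 0 0;0 0 0 0 0 0 0"}}

```text
time_s: 27.13
position: [0.6089, -0.2139, 0.1963]
tool_rot: [[-0.287, 0.958, 0.001], [0.958, 0.287, -0.0], [-0.001, 0.001, -1.0]]
ft_force: [-0.1, -0.9, -0.0]
grip_width: 0.0853
gripper_force: 0.0
```

Request:
{"api": "jog_arm", "payload": {"plan": "0 0 0 0 0 -0.5 0;0 0 0 0 0 -1.5 0;0 0 0 0 0 -3 0;0 0 0 0 0 -3 0;0 0 0 0 0 -3 0;0 0 0 3 0 0 0;0 0 0 3.5 0 0 0;0 0 0 3.5 0 0 0;0 0 0 3.5 0 0 0;0 0 0 0 0 0 0"}}

```text
time_s: 27.97
position: [0.5686, -0.0795, 0.3079]
tool_rot: [[-0.292, 0.957, 0.002], [0.957, 0.292, 0.001], [0.0, 0.002, -1.0]]
ft_force: [-0.1, -0.3, 0.1]
grip_width: 0.0852
gripper_force: 0.0
```

```bash
python3 - <<'E'
from h import *
delta(rot(0),n*(D0-.036)+t*.522+Z*.198)
im=imaging.get_image('scene'); cv2.imwrite('pics/s7.png',cv2.resize(im['pixels'][60:240,110:350],(800,600),interpolation=cv2.INTER_CUBIC)[:,:,::-1])
x=models.outline_of('scene','canister_mid')[0]; m=cloud(im,x['region']); w=np.c_[m@n-D0,m@t-T0,m[:,2]-E0]*1000
print(x['confidence'],np.percentile(w,[1,5,50,95,99],axis=0))
top=w[(w[:,2]>17)]; print(cv2.minEnclosingCircle(top[:,:2].astype(np.float32)))
b=cloud(im,np.ones(im['depth'].shape,bool)); w=np.c_[b@n-D0,b@t-T0,b[:,2]-E0]*1000
k=(np.abs(w[:,1])<45)&(w[:,0]>-80)&(w[:,0]<-5)&(w[:,2]>-75)&(w[:,2]<-28); print('bin',k.sum(),np.percentile(w[k],[1,5,50,95,99],axis=0))
E
```

```text
t 27.9667 pos [ 0.5686 -0.0795  0.3079] F [-0.135  -0.3296  0.1098] grip 0.08523556387699799 0.0 q [-19.8075  22.0032  61.5078   0.0751  96.3903 -36.7483]
rotvec [ 0.1237 -0.001   0.2467] shift in target axes cm [-14.0016   0.0286  10.9884] in present axes [-14.0019  -0.0554  10.9881]Traceback (most recent call last):
  File "<stdin>", line 4, in <module>
IndexError: list index out of range
```

View pics/s7.png

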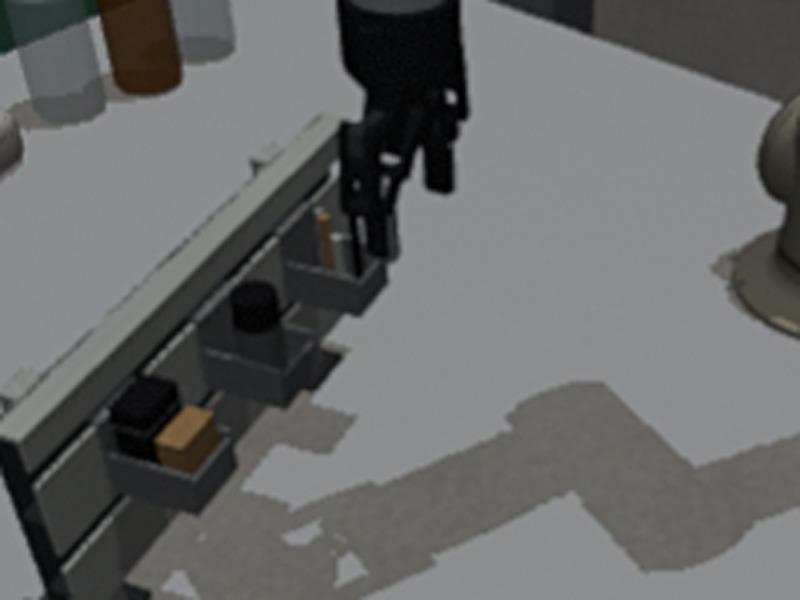

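The canister stands upright in the middle bin (lid at crop (255,305)), the bin hangs flush against the slats, and the gripper is clear. I'll hand it in.

```bash
python3 - <<'E'
from h import *
im=imaging.get_image('scene')
b=cloud(im,np.ones(im['depth'].shape,bool)); w=np.c_[b@n-D0,b@t-T0,b[:,2]-E0]*1000
k=(np.abs(w[:,1])<30)&(w[:,0]>-65)&(w[:,0]<-8)&(w[:,2]>15)&(w[:,2]<28); print(k.sum(),w[k].mean(0),cv2.minEnclosingCircle(w[k,:2].astype(np.float32)))
print(job.close_job())
E
```

```text
118 [-39.9903   2.3462  19.7585] ((-39.15846633911133, 0.9866286516189575), 18.857559204101562)
the job is handed in; nothing more can be done
None
```

The bin hangs in the upper groove, flush and centred in the gap, and the canister stands upright in it; both are released, nothing else was touched as far as I could see, and the job was handed in at about 28 s (no verdict came back).

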